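# Move three tool holders on to their next stations

## Task

The three tool holders on the bench each have to go on to the next station: the drill chuck has been measured and goes from the presetter into the carry caddy, the face mill has been tightened and goes from the tightening fixture into the presetter, and the worn end mill that came back in the caddy goes into the tightening fixture. Every socket takes one holder only, so use the empty bench stand as a halfway place. Keep the holders upright, set each one down gently until its flange rests on the rim of its socket, never drop one or lay it on the bench, and leave the jar, the spanner and the caliper where they are.

Things in the scene. Friction and masses are not known exactly. Their poses are not given: they have to be found in the camera images.
- fixture: tightening fixture: aluminium cylinder 62 mm across on a bolted 96 mm square foot; two dark keys 7 mm high on the rim (at +x and -x, 21 to 32 mm from the axis); clamp block with ball lever on its -y side, below the rim. Socket: vertical 30 mm bore taking a whole taper, rim 66 mm above the bench. Fixed. Origin on the socket's axis at bench height, z up.
- presetter: presetter: dark base plate 200 x 100 mm with a steel socket 58 mm across; on its +x side, 111 to 145 mm from the socket's axis, an aluminium column with dial slide, 170 mm high (a feeler comes to 98 mm from the axis). Socket: vertical 30 mm bore taking a whole taper, rim 58 mm above the bench. Fixed. Origin on the socket's axis at bench height, z up.
- caddy: carry caddy: grey sheet tray 165 x 108 mm, walls 26 mm, with a black plastic socket 56 mm across; a bay with wrench and collet, then a wire handle 106 mm high on its +x side, 104 mm from the socket's axis. Socket: vertical 30 mm bore taking a whole taper, rim 56 mm above the bench. Fixed. Origin on the socket's axis at bench height, z up.
- stand: bench stand: plain dark round tube 52 mm across on a round foot of 92 mm, empty at the start. Socket: vertical 30 mm bore taking a whole taper, rim 60 mm above the bench. Fixed. Origin on the socket's axis at bench height, z up.
- drillchuck: drill chuck holder, about 0.46 kg: grip its dark knurled sleeve, 36 mm across, 20 to 48 mm above the origin; cone and thin drill above, to 75 mm. Steel flange 42 mm wide, 14 mm high; under it a taper (26 to 14 mm) and 9 mm stud reach 46 mm down. Sits in a socket with 2 mm play, flange on the rim. Origin on the axis at the flange's underside (at rim height when seated), z up.
- facemill: face mill holder, about 0.52 kg: grip its wide dark head with five inserts, 50 mm across, 30 to 54 mm above the origin (its top); 28 mm neck below. Steel flange 42 mm wide, 14 mm high; under it a taper (26 to 14 mm) and 9 mm stud reach 46 mm down. Sits in a socket with 2 mm play, flange on the rim. Origin on the axis at the flange's underside (at rim height when seated), z up.
- endmill: end mill holder, about 0.38 kg: grip its dark slotted nut, 30 mm across, 22 to 50 mm above the origin; 10 mm cutter above, to 74 mm. Steel flange 42 mm wide, 14 mm high; under it a taper (26 to 14 mm) and 9 mm stud reach 46 mm down. Sits in a socket with 2 mm play, flange on the rim. Origin on the axis at the flange's underside (at rim height when seated), z up.
- jar: bystander: loose clear jar with black lid, 60 mm across, 75 mm high, left of the stations; origin under its centre
- spanner: bystander: loose dark C spanner lying flat to the right of the stations, about 190 mm long, 7 mm high; origin under the middle of its handle, which lies along its x
- caliper: bystander: loose caliper lying flat to the right of the spanner, 220 mm long, 12 mm high; origin under its middle, beam along its x

How it is judged:
At the end, for the whole second after the job is handed in: The drill chuck is in the caddy's socket, the face mill in the presetter's and the end mill in the tightening fixture's: each within 8 mm of the socket's axis, its flange within 4 mm of the rim's height, upright within 0.1 rad, at rest and released (horizontal distance between drillchuck and caddy below 0.008 m and z of drillchuck in the frame of caddy between 0.052 and 0.06 m and angle between each of drillchuck, facemill, endmill's own z axis and vertical below 0.1 rad and linear speed of each of drillchuck, facemill, endmill below 0.03 m/s and angular speed of each of drillchuck, facemill, endmill below 0.3 rad/s and horizontal distance between facemill and presetter below 0.008 m and z of facemill in the frame of presetter between 0.054 and 0.062 m and horizontal distance between endmill and fixture below 0.008 m and z of endmill in the frame of fixture between 0.062 and 0.07 m); the robot touches nothing.
It fails at once if a holder is tipped over or laid down (more than 40 degrees from upright) (angle between any of drillchuck, facemill, endmill's own z axis and vertical above 0.7 rad).
It fails at once if a holder is dropped (falls freely at over 0.5 m/s, from 13 mm or more) ((contact force between the fingers and drillchuck below 0.05 N and linear speed of drillchuck above 0.5 m/s) or (contact force between the fingers and facemill below 0.05 N and linear speed of facemill above 0.5 m/s) or (contact force between the fingers and endmill below 0.05 N and linear speed of endmill above 0.5 m/s)).
It fails at once if the jar, the spanner or the caliper is pushed more than 20 mm (distance of any of jar, spanner, caliper from where it was at the start of the episode above 0.02 m).
It also fails if it takes over 109 s, if anything falls off the work surface, if the arm or the gripper's body presses on something with over 40 N, if the wrist force passes 120 N, or if a joint passes its speed limit or range.

## Robot

A 6-joint arm with a two-finger parallel gripper is mounted at the origin on the work surface. World frame = base frame: x ahead of the robot, y to its left, z up, the work surface at z = 0. Lengths are in m, angles in rad, forces in N, time in s.
With the tool pointing down it reaches from about 0.3 to 0.875 m from the base axis. Payload 4.2 kg.
Tool frame: the origin (TCP) lies midway between the tips of the shut fingers; the grasp point (between the pads) lies 19 mm behind it (arm.grip_point_offset is the distance from the TCP to the grasp point, in m); z points along the fingers, x is the direction in which the jaws open and shut, and the axes are right-handed (so a half turn about z gives the same grasp; the last joint's range is limited). The gripper opens to 85 mm and grips with 20 to 120 N. Pads are 22 mm wide; open, the fingers measure 114 mm over their backs; the gripper's body (76 mm by 85 mm) begins 54 mm behind the grasp point. The pads swing forward as they close: fully open they stand 13 mm farther back than shut.
Start: joints at [-1.238, 0.32, 1.565, -0, 1.257, -0.02], TCP at [0.199, -0.54, 0.231] pointing down, gripper open.
Joint ranges: [-3.11, 3.11], [-0.84, 2.01], [0.21, 2.61], [-1.34, 4.49], [0.05, 2.63], [-2.56, 2.56]. Speed limits (rad/s): [2.57, 2.57, 3.14, 3.14, 3.14, 3.14].

## Interface

Orientations are given as a rotation vector (axis times angle).
In Python, from station import arm gives the robot as it stands.
- The arm moves only by the tool send_rows, never from a script. Its argument "targets" is a list of rows, each an object of numbers: "hand": the closure, from 0 (fully open) to 1 (shut); "tx", "ty", "tz": the shift along the tool's x, y, z in m; "yaw": the turn about the tool's z in rad. A call has 1 to 12 rows; each row is the pose to reach, as a shift and turn from the pose commanded when the call began, along the tool's axes at that moment; what a row does not reach only later rows make up. A row lasts 1/10 s, in which the tool goes at most 50 mm and 8.59 degrees, less where a joint would pass 70% of its speed; a pose out of reach is approached as far as the arm can. A call with a gripper value outside its range is refused whole. The fingers move at their own pace and stop on an object; the grip force is fixed at half the most. Time passes only in rows, so rows that repeat a pose let the fingers close. It gives the time, the measured TCP pose, the force and the opening at its end, in the units of the state.
- arm.sense(): the state, without advancing time (a new reading comes with each control period).
- arm.capture(name): name is "scene" or "top" or "wrist"; returns the picture (480x640x3 uint8, red, green, blue); there is no depth.
- arm.camera_model(name): a dict with "camera_matrix" (3x3 intrinsics, pixels), "origin" and "orientation" of the camera in the world; the wrist camera has in their place "mount" (4x4, takes a point from camera to tool coordinates, whose origin is the TCP and whose axes are the tool frame's). Camera axes: x right, y up, looking along -z (the intrinsics and any distortion apply to the point x, -y, -z); pixel columns grow to the right and rows downward; lengths in m; the calibration is good to about 2 mm. A picture is of the moment at which its call begins: read the wrist's pose just before it. camera_model takes no time and is no camera call.
- arm.job_done(): hands the job in, once; it reports no verdict.
Trained networks look in the newest picture that a camera, given by its name, has taken for a name from the list of things; names that differ only in an ending like _2 or _b are one class to them, and where a whole thing is asked for, a point or a joint stands for the part that bears it (a point fixed in the world has none). Each returns a list of dicts, best first, with "score" (0 to 1); they miss things now and then, are a little off and sometimes report something else, mostly with a low value. They report only what shows in the picture. A call takes as long as a camera call.
- arm.outline_of(camera, target): "mask" (480x640 bool, what is visible of it) and "uv" ([column, row] in pixels, amid what is visible of it).
- arm.landmark_of(camera, target): "uv" ([column, row] in pixels: a listed point, or the origin of a listed thing).
The state is a dict: "time_s": time; "joint_pos": joint angles; "qvel": joint speeds; "effort": joint torques, N m; "ee_pos": TCP position; "ee_rot": TCP orientation; "force": force on the tool from outside, world axes, zero at the start; "moment": the same for the moment, N m; "gripper_width": opening from 0.0 (shut) to 1.0 (fully open).
Only numpy, scipy, OpenCV 4.12 (cv2) and the standard library are available. Lean on these libraries where they do the work, as an engineer would, in place of code of your own. Each camera call takes 0.05 s, during which the arm holds its last target.

## Working session

There is one attempt and no reset: what is moved stays moved. The work goes in short steps, Python scripts to look and compute and a tool call to move; the robot and the scene stay as the last step left them, time stands still between calls to the robot, and variables do not carry over. Pictures are saved under pics/ and viewed, and the job is handed in when it is done.

Besides the shell and the picture viewer there is one more tool, called after "Request:" in YAML: its name, and indented under it one key for each argument. send_rows: Moves the arm, as the interface text tells. Its arguments: {"type":"object","properties":{"targets":{"type":"array","items":{"type":"object","properties":{"hand":{"type":"number"},"tx":{"type":"number"},"ty":{"type":"number"},"tz":{"type":"number"},"yaw":{"type":"number"}}}}},"required":["targets"]}

```bash
ls; mkdir -p pics; python3 - <<'E'
from station import arm
import cv2
s=arm.sense(); print(s)
for c in ["scene","top","wrist"]:
    im=arm.capture(c); cv2.imwrite(f"pics/{c}0.png",im[:,:,::-1])
    print(c,arm.camera_model(c))
E
```

```text
pics
{'time_s': 0.0, 'joint_pos': array([-1.23801172e+00,  3.20263019e-01,  1.56570048e+00,  1.73253853e-05,
        1.25739611e+00, -1.99973633e-02]), 'qvel': array([-0.00075798, -0.00068773,  0.00266089,  0.00120032, -0.00097217,
        0.00056131]), 'effort': array([ 2.56406369e-03, -4.15517306e+01, -2.34162354e+01,  3.34846936e-04,
        8.23820941e-03,  3.35132097e-05]), 'ee_pos': array([ 0.19851513, -0.53912303,  0.23049052]), 'ee_rot': array([-2.57591666e+00,  1.79656294e+00,  2.22835597e-03]), 'force': array([-0.15725846,  1.10124745, -0.12922632]), 'moment': array([ 0.01988112,  0.06849866, -0.00499947]), 'gripper_width': 0.9964494047690173}
scene {'camera_matrix': array([[571.00581948,   0.        , 329.52617178],
       [  0.        , 571.00581948, 232.78930297],
       [  0.        ,   0.        ,   1.        ]]), 'origin': array([1.24666091, 1.0412733 , 0.9998375 ]), 'orientation': array([0.36101031, 1.16893081, 2.27600773])}
top {'camera_matrix': array([[509.52714287,   0.        , 313.76506069],
       [  0.        , 509.52714287, 235.25654035],
       [  0.        ,   0.        ,   1.        ]]), 'origin': array([ 0.41320986, -0.03327379,  1.46759   ]), 'orientation': array([ 0.06024113, -0.05551445, -1.54986408])}
wrist {'camera_matrix': array([[331.19136686,   0.        , 316.69937356],
       [  0.        , 331.19136686, 234.29757552],
       [  0.        ,   0.        ,   1.        ]]), 'mount': array([[ 9.99999951e-01,  3.07001466e-04, -6.61881500e-05,
         1.09186358e-03],
       [ 2.70849756e-04, -9.49735451e-01, -3.13053509e-01,
        -8.10361607e-02],
       [-1.58969119e-04,  3.13053476e-01, -9.49735487e-01,
        -1.42454247e-01],
       [ 0.00000000e+00,  0.00000000e+00,  0.00000000e+00,
         1.00000000e+00]])}
```

View pics/scene0.png

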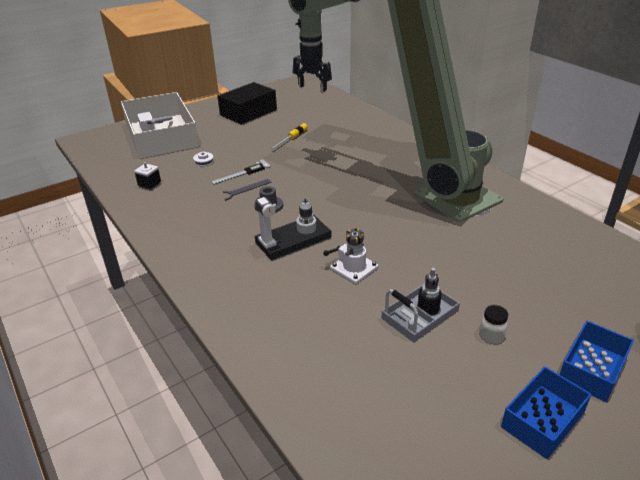

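View pics/top0.png

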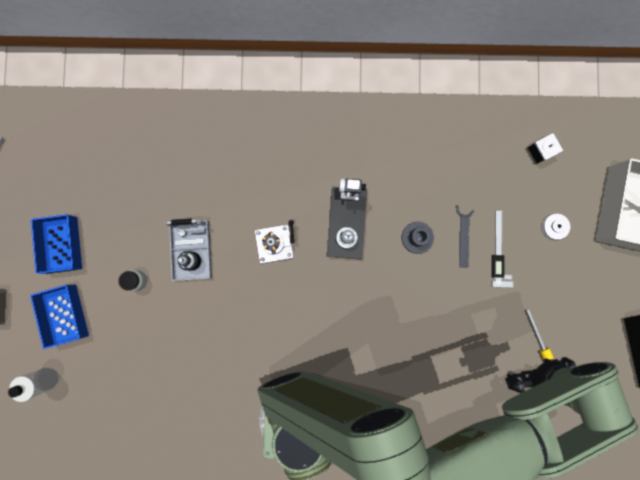

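```bash
cat > h.py <<'E'
from station import arm
import numpy as np, cv2
from scipy.spatial.transform import Rotation as R
def cam(name):
    m=arm.camera_model(name)
    if name!='wrist': return m['camera_matrix'],np.array(m['origin']),R.from_rotvec(m['orientation']).as_matrix()
    s=arm.sense(); T=np.eye(4);T[:3,:3]=R.from_rotvec(s['ee_rot']).as_matrix();T[:3,3]=s['ee_pos']
    T=T@m['mount']; return m['camera_matrix'],T[:3,3],T[:3,:3]
def ray(c,uv):
    K,o,Rm=c; d=np.linalg.inv(K)@np.array([uv[0],uv[1],1.]); return o,Rm@np.array([d[0],-d[1],-d[2]])
def atz(c,uv,z):
    o,d=ray(c,uv); return o+d*(z-o[2])/d[2]
def proj(c,p):
    K,o,Rm=c; q=Rm.T@(np.array(p,float)-o); v=K@np.array([q[0],-q[1],-q[2]]); return v[:2]/v[2]
def tri(rays):
    A=np.zeros((3,3));b=np.zeros(3)
    for o,d in rays:
        d=d/np.linalg.norm(d);P=np.eye(3)-np.outer(d,d);A+=P;b+=P@o
    p=np.linalg.solve(A,b)
    return p,[np.linalg.norm((np.eye(3)-np.outer(d,d)/(d@d))@(p-o)) for o,d in rays]
E
python3 - <<'E'
from h import *
c={n:cam(n) for n in('scene','top')}
H=dict(fixture=0,presetter=0,caddy=0,stand=0,drillchuck=.058,facemill=.066,endmill=.056,jar=0,spanner=0,caliper=0)
np.set_printoptions(precision=4,suppress=True)
for n,z in H.items():
    L={}
    for k in c:
        r=arm.landmark_of(k,n); 
        for e in r[:2]: print(n,k,round(e['score'],2),np.round(e['uv'],1),atz(c[k],e['uv'],z)[:2])
        if r: L[k]=ray(c[k],r[0]['uv'])
    if len(L)==2: print('   tri',*tri(list(L.values())))
E
```

```text
fixture scene 0.95 [355.2 269.8] [0.4941 0.0927]
fixture top 0.67 [273.8 244.6] [0.4925 0.087 ]
   tri [ 0.4918  0.088  -0.0042] [np.float64(0.001133809972385459), np.float64(0.0011338099723855089)]
presetter scene 0.87 [308.2 236.9] [ 0.5125 -0.1108]
presetter top 0.89 [345.9 242. ] [ 0.5042 -0.1208]
   tri [ 0.5051 -0.1216 -0.0096] [np.float64(0.0003988247928337513), np.float64(0.0003988247928338074)]
caddy scene 0.92 [431. 308.] [0.4329 0.3256]
caddy top 0.63 [192.3 260. ] [0.4434 0.3205]
   tri [0.4392 0.3239 0.0018] [np.float64(0.005563502556895952), np.float64(0.005563502556895856)]
stand scene 0.66 [270.4 208.4] [ 0.5235 -0.3101]
stand scene 0.23 [245.8 172.9] [ 0.4763 -0.5569]
stand top 0.72 [417.7 239.5] [ 0.5156 -0.3278]
   tri [ 0.5151 -0.3294 -0.0133] [np.float64(0.001729353363027442), np.float64(0.0017293533630274656)]
drillchuck scene 0.75 [304.9 219.1] [ 0.5138 -0.1226]
drillchuck scene 0.24 [428. 310.] [0.4906 0.3679]
drillchuck top 0.75 [343.7 236.6] [ 0.5154 -0.111 ]
drillchuck top 0.55 [344.1 240.9] [ 0.5035 -0.1123]
   tri [ 0.5171 -0.1122  0.0649] [np.float64(0.0
[... 474 characters left out ...]
[0.3822 0.4846]
jar scene 0.33 [428.7 309.1] [0.4404 0.3251]
jar top 0.77 [135.8 280. ] [0.3827 0.4806]
jar top 0.24 [271.9 242. ] [0.4999 0.0927]
   tri [ 0.3816  0.4825 -0.0023] [np.float64(0.0015035826813840046), np.float64(0.001503582681383901)]
spanner scene 0.7 [249.3 188.2] [ 0.517 -0.459]
spanner top 0.69 [460.7 240.9] [ 0.514  -0.4517]
spanner top 0.4 [268.5 242.5] [0.4982 0.1024]
   tri [ 0.5165 -0.453   0.0022] [np.float64(0.0031553863276240724), np.float64(0.0031553863276243075)]
caliper scene 0.74 [245.6 173.4] [ 0.4786 -0.5542]
caliper top 0.85 [495.5 254. ] [ 0.4782 -0.5518]
   tri [ 0.4789 -0.5519  0.001 ] [np.float64(0.0008069081336132143), np.float64(0.0008069081336131397)]
```

The scene picture shows the end mill in the caddy (430,290), the face mill in the fixture (355,245), the drill chuck in the presetter (305,215) and the stand empty (270,197). I'll go over the presetter first and refine with the wrist camera.

```bash
cat >> h.py <<'E'
def plan(p,ang=np.pi/2):
    s=arm.sense(); Rm=R.from_rotvec(s['ee_rot']).as_matrix()
    d=Rm.T@(np.array(p)-s['ee_pos']); a=np.arctan2(Rm[1,0],Rm[0,0])
    dy=(ang-a+np.pi)%(2*np.pi)-np.pi
    print('t',round(s['time_s'],2),'pos',s['ee_pos'].round(4),'ang',round(a,4),'tilt',Rm[:,2].round(4),'| SHIFT',d.round(4),'yaw',round(-dy,4))
E
python3 -c "
from h import *
plan([.506,-.118,.26])"
```

```text
t 1.15 pos [ 0.1987 -0.5396  0.2313] ang -1.218 tilt [ 1.e-04 -1.e-04 -1.e+00] | SHIFT [-0.2894 -0.4341 -0.0287] yaw -2.7888
```

Request:
send_rows:
  targets:
    - {"tx":-0.025,"ty":-0.036,"tz":-0.028,"yaw":-0.15,"hand":0}
    - {"tx":-0.05,"ty":-0.072,"tz":-0.028,"yaw":-0.3,"hand":0}
    - {"tx":-0.075,"ty":-0.11,"tz":-0.028,"yaw":-0.45,"hand":0}
    - {"tx":-0.1,"ty":-0.15,"tz":-0.028,"yaw":-0.6,"hand":0}
    - {"tx":-0.125,"ty":-0.185,"tz":-0.028,"yaw":-0.75,"hand":0}
    - {"tx":-0.15,"ty":-0.22,"tz":-0.028,"yaw":-0.9,"hand":0}
    - {"tx":-0.175,"ty":-0.26,"tz":-0.028,"yaw":-1.05,"hand":0}
    - {"tx":-0.2,"ty":-0.3,"tz":-0.028,"yaw":-1.2,"hand":0}
    - {"tx":-0.225,"ty":-0.335,"tz":-0.028,"yaw":-1.35,"hand":0}
    - {"tx":-0.25,"ty":-0.37,"tz":-0.028,"yaw":-1.5,"hand":0}
    - {"tx":-0.27,"ty":-0.405,"tz":-0.028,"yaw":-1.65,"hand":0}
    - {"tx":-0.289,"ty":-0.434,"tz":-0.028,"yaw":-1.8,"hand":0}

```text
time_s: 2.35
ee_pos: [0.5073, -0.1166, 0.2594]
ee_rot: [3.006, 0.912, 0.001]
force: [0.3, -0.5, -0.1]
gripper_width: 0.999
```

Request:
send_rows:
  targets:
    - {"yaw":-0.15,"hand":0}
    - {"yaw":-0.3,"hand":0}
    - {"yaw":-0.45,"hand":0}
    - {"yaw":-0.6,"hand":0}
    - {"yaw":-0.75,"hand":0}
    - {"yaw":-0.9,"hand":0}
    - {"yaw":-0.99,"hand":0}
    - {"yaw":-0.99,"hand":0}

```text
invalid input at $.targets[0]: expected keys hand, tx, ty, tz, yaw
```

```bash
cat >> h.py <<'E'
H=dict(fixture=0.,presetter=0.,caddy=0.,stand=0.)
def look(tag,names):
    c=cam('wrist'); im=arm.capture('wrist'); cv2.imwrite(f'pics/{tag}.png',im[:,:,::-1])
    for n,z in names.items():
        for e in arm.landmark_of('wrist',n)[:2]:
            print(n,round(e['score'],2),np.round(e['uv'],1),atz(c,e['uv'],z)[:2].round(4))
    return c,im
E
python3 -c "
from h import *
plan([.506,-.118,.26])
look('w1',dict(presetter=0,drillchuck=.058,fixture=0,stand=0,facemill=.066))"
```

```text
t 2.35 pos [ 0.5073 -0.1166  0.2594] ang 0.5892 tilt [ 7.e-04 -1.e-04 -1.e+00] | SHIFT [-0.0018  0.0004 -0.0006] yaw -0.9816
presetter 0.88 [318.  195.9] [ 0.511  -0.1185]
drillchuck 0.81 [317.5 210.1] [ 0.5123 -0.1218]
fixture 0.74 [415.4  32.6] [0.4991 0.0854]
fixture 0.65 [194.9 383.2] [ 0.516  -0.4579]
stand 0.84 [243.9 325.6] [ 0.5273 -0.33  ]
facemill 0.81 [435.4  10. ] [0.4968 0.0863]
facemill 0.27 [318.5 198. ] [ 0.5049 -0.1089]
```

View pics/w1.png

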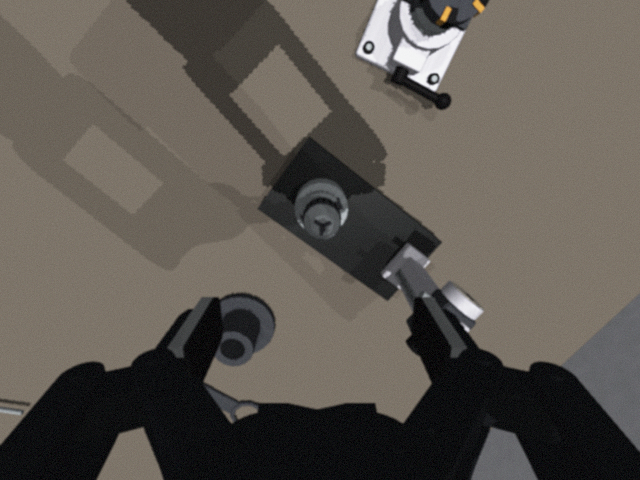

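The chuck shows at (321,208) in the presetter, the stand at (240,335), and the fixture at the top (430,15). Next I'll finish the turn and look again.

Request:
send_rows:
  targets:
    - {"tx":0,"ty":0,"tz":0,"yaw":-0.15,"hand":0}
    - {"tx":0,"ty":0,"tz":0,"yaw":-0.3,"hand":0}
    - {"tx":0,"ty":0,"tz":0,"yaw":-0.45,"hand":0}
    - {"tx":0,"ty":0,"tz":0,"yaw":-0.6,"hand":0}
    - {"tx":0,"ty":0,"tz":0,"yaw":-0.75,"hand":0}
    - {"tx":0,"ty":0,"tz":0,"yaw":-0.9,"hand":0}
    - {"tx":0,"ty":0,"tz":0,"yaw":-0.982,"hand":0}
    - {"tx":0,"ty":0,"tz":0,"yaw":-0.982,"hand":0}

```text
time_s: 3.45
ee_pos: [0.5054, -0.1196, 0.2595]
ee_rot: [2.232, 2.211, -0.0]
force: [0.3, -0.6, -0.6]
gripper_width: 1.0
```

```bash
python3 -c "
from h import *
plan([.506,-.118,.26])
c,im=look('w2',dict(presetter=0,drillchuck=.058,fixture=0,stand=0,facemill=.066))
for xy in [(.508,-.118),(.512,-.118)]:
  im2=im
im2=cv2.resize(im[100:340,200:520],None,fx=2.5,fy=2.5,interpolation=cv2.INTER_CUBIC); cv2.imwrite('pics/w2z.png',im2[:,:,::-1])
"
```

```text
t 3.45 pos [ 0.5054 -0.1196  0.2595] ang 1.5612 tilt [ 1.e-04 -4.e-04 -1.e+00] | SHIFT [ 0.0016  0.0006 -0.0005] yaw -0.0096
presetter 0.78 [319.7 197.1] [ 0.5102 -0.1169]
drillchuck 0.93 [315.9 212.9] [ 0.5152 -0.1215]
fixture 0.77 [485.3 182.5] [0.4942 0.0843]
stand 0.76 [155.7 210.2] [ 0.5248 -0.3217]
facemill 0.72 [516.9 195.7] [0.4969 0.0854]
```

View pics/w2.png

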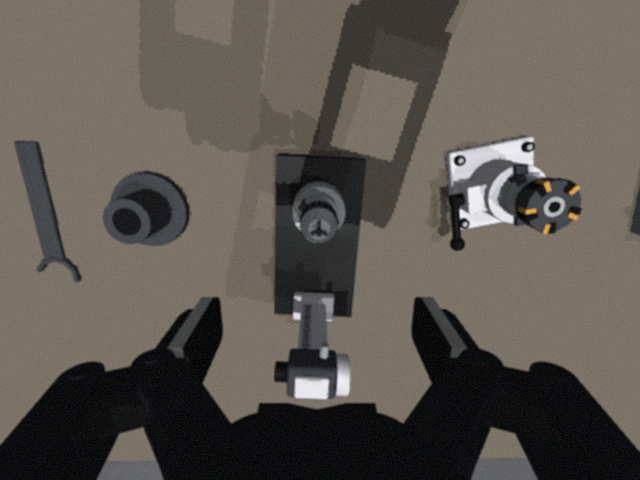

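View pics/w2z.png

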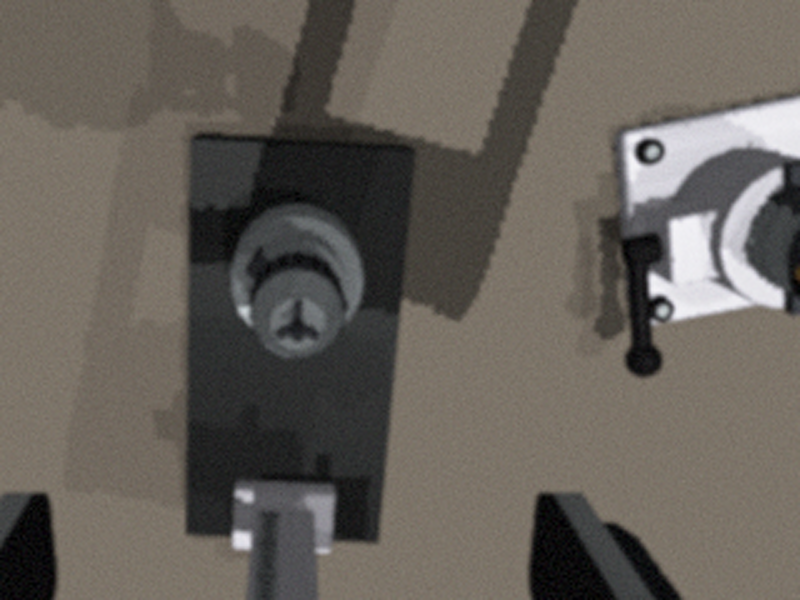

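```bash
cat >> h.py <<'E'
def circ(im,c,xy,z,r,col):
    pts=np.array([proj(c,[xy[0]+r*np.cos(t),xy[1]+r*np.sin(t),z]) for t in np.linspace(0,2*np.pi,60)])
    cv2.polylines(im,[np.round(pts*8).astype(int)],True,col,1,cv2.LINE_AA,3)
def zoom(im,uv,name,h=(100,75),f=4):
    u,v=int(uv[0]),int(uv[1]);u=max(h[0],min(640-h[0],u));v=max(h[1],min(480-h[1],v))
    cv2.imwrite(f'pics/{name}.png',cv2.resize(im[v-h[1]:v+h[1],u-h[0]:u+h[0]],None,fx=f,fy=f)[:,:,::-1])
E
python3 - <<'E'
from h import *
c=cam('wrist'); im=cv2.imread('pics/w2.png')[:,:,::-1].copy()
a=atz(c,(318.8,225.6),.106); print('chuck',a)
print('chuck socket',atz(c,(318.8,208),.058))
s=atz(c,(126,221),.06);print('stand',s)
f=atz(c,(553,206),.12);print('fm',f)
im=cv2.resize(im,None,fx=2,fy=2)
c2=(np.diag([2,2,1.])@c[0],c[1],c[2])
for xy,z,r in [(a,.106,.018),(a,.058,.029),(a,.072,.021),(s,.06,.026),(s,.06,.015),(s,.0,.046),(f,.12,.025),(f,.066,.031)]:
    circ(im,c2,xy,z,r,(255,0,0))
cv2.imwrite('pics/w2o.png',im[300:560,160:960][:,:,::-1]); 
cv2.imwrite('pics/w2p.png',im[300:520,900:1260][:,:,::-1])
E
```

```text
chuck [ 0.51552228 -0.11768541  0.106     ]
chuck socket [ 0.51037167 -0.11738171  0.058     ]
stand [ 0.5224801  -0.32425965  0.06      ]
fm [0.4951825  0.08635756 0.12      ]
```

View pics/w2o.png

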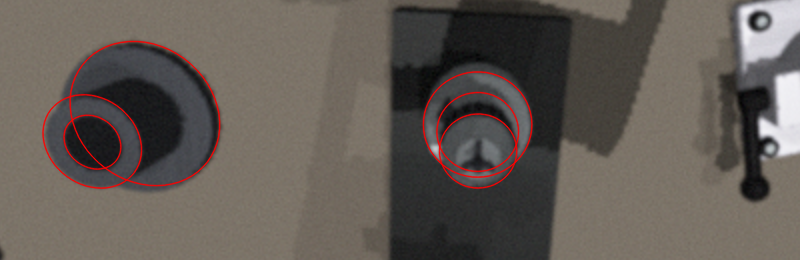

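View pics/w2p.png

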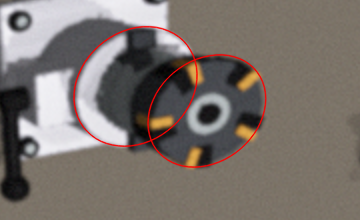

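```bash
python3 -c "
from h import *
plan([.513,-.1177,.165])"
```

```text
t 3.75 pos [ 0.506  -0.1187  0.2593] ang 1.5627 tilt [ 1.e-04 -1.e-04 -1.e+00] | SHIFT [0.0011 0.007  0.0943] yaw -0.0081
```

Request:
send_rows:
  targets:
    - {"tx":0.001,"ty":0.007,"tz":0.047,"yaw":-0.008,"hand":0}
    - {"tx":0.001,"ty":0.007,"tz":0.094,"yaw":-0.008,"hand":0}
    - {"tx":0.001,"ty":0.007,"tz":0.094,"yaw":-0.008,"hand":0}
    - {"tx":0.001,"ty":0.007,"tz":0.094,"yaw":-0.008,"hand":0}

```text
time_s: 4.15
ee_pos: [0.5133, -0.1176, 0.1658]
ee_rot: [-2.22, -2.222, 0.001]
force: [0.4, 0.1, 0.5]
gripper_width: 1.001
```

```bash
python3 - <<'E'
from h import *
plan([.513,-.1177,.165])
c,im=look('w3',dict(drillchuck=.058,presetter=0))
im=im.copy();a=(.513,-.1177)
im=cv2.resize(im,None,fx=2,fy=2)
c2=(np.diag([2,2,1.])@c[0],c[1],c[2])
raw=im.copy()
for z,r in [(.106,.018),(.078,.018),(.058,.029),(.072,.021)]: circ(im,c2,a,z,r,(255,0,0))
o=np.vstack([raw[200:500,400:900],im[200:500,400:900]]); cv2.imwrite('pics/w3o.png',o[:,:,::-1])
E
```

```text
t 4.15 pos [ 0.5133 -0.1176  0.1658] ang 1.5717 tilt [-6.e-04  0.e+00 -1.e+00] | SHIFT [-0.0001 -0.0003  0.0008] yaw 0.0009
drillchuck 0.72 [312.4 237.4] [ 0.5189 -0.1218]
presetter 0.74 [317.5 214.9] [ 0.5157 -0.1177]
```

View pics/w3o.png

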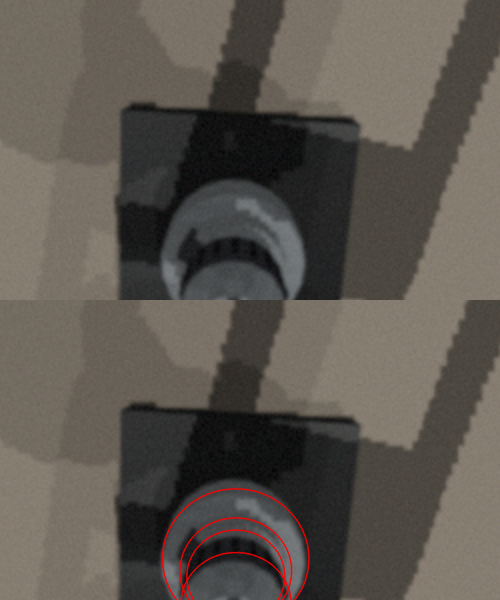

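```bash
python3 - <<'E'
from h import *
c=cam('wrist')
im=cv2.imread('pics/w3.png');im=cv2.resize(im,None,fx=4,fy=4,interpolation=cv2.INTER_CUBIC)
im=cv2.convertScaleAbs(im,alpha=1.6,beta=10)
c2=(np.diag([4,4,1.])@c[0],c[1],c[2])
a=(.513,-.1177)
raw=im.copy()
for z,r in [(.106,.018),(.078,.018),(.058,.029),(.072,.021)]: circ(im,c2,a,z,r,(0,0,255))
cv2.imwrite('pics/w3q.png',np.hstack([raw[740:1240,1080:1480],im[740:1240,1080:1480]]))
E
```

```text
(no output)
```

View pics/w3q.png

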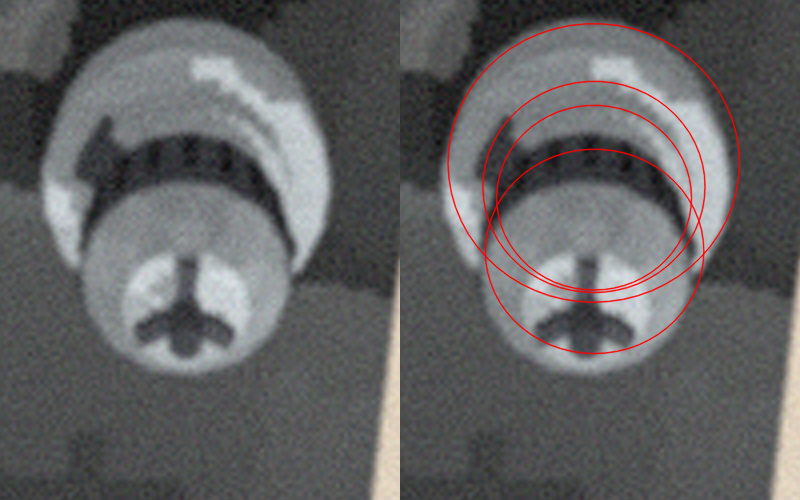

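Request:
send_rows:
  targets:
    - {"tx":-0.001,"ty":0.002,"tz":0.03,"yaw":0,"hand":0}
    - {"tx":-0.001,"ty":0.002,"tz":0.06,"yaw":0,"hand":0}
    - {"tx":-0.001,"ty":0.002,"tz":0.08,"yaw":0,"hand":0}
    - {"tx":-0.001,"ty":0.002,"tz":0.092,"yaw":0,"hand":0}
    - {"tx":-0.001,"ty":0.002,"tz":0.092,"yaw":0,"hand":0}
    - {"tx":-0.001,"ty":0.002,"tz":0.092,"yaw":0,"hand":0.3}
    - {"tx":-0.001,"ty":0.002,"tz":0.092,"yaw":0,"hand":0.3}
    - {"tx":-0.001,"ty":0.002,"tz":0.092,"yaw":0,"hand":0.45}
    - {"tx":-0.001,"ty":0.002,"tz":0.092,"yaw":0,"hand":0.45}
    - {"tx":-0.001,"ty":0.002,"tz":0.092,"yaw":0,"hand":0.5}
    - {"tx":-0.001,"ty":0.002,"tz":0.092,"yaw":0,"hand":0.55}
    - {"tx":-0.001,"ty":0.002,"tz":0.092,"yaw":0,"hand":0.55}

```text
time_s: 5.5
ee_pos: [0.5151, -0.1185, 0.0734]
ee_rot: [2.22, 2.223, 0.0]
force: [-0.2, -0.9, 0.6]
gripper_width: 0.445
```

```bash
python3 - <<'E'
from h import *
plan([.5155,-.1188,.074]); s=arm.sense();print(s['force'],s['moment'],s['gripper_width'])
c,im=look('w4',dict())
E
```

```text
t 5.5 pos [ 0.5151 -0.1185  0.0734] ang 1.572 tilt [ 1.e-04 -1.e-04 -1.e+00] | SHIFT [-0.0003  0.0004 -0.0006] yaw 0.0012
[-0.20396245 -0.85944088  0.58108377] [-0.00429828  0.00712466  0.0099202 ] 0.44519720352698816
```

View pics/w4.png

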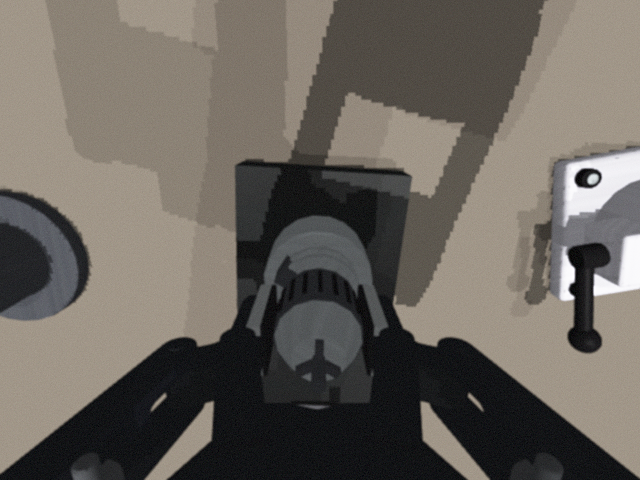

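The jaws straddle the sleeve symmetrically (column 317). Closing fully.

Request:
send_rows:
  targets:
    - {"tx":0,"ty":0,"tz":0,"yaw":0,"hand":0.6}
    - {"tx":0,"ty":0,"tz":0,"yaw":0,"hand":0.7}
    - {"tx":0,"ty":0,"tz":0,"yaw":0,"hand":0.8}
    - {"tx":0,"ty":0,"tz":0,"yaw":0,"hand":1}
    - {"tx":0,"ty":0,"tz":0,"yaw":0,"hand":1}
    - {"tx":0,"ty":0,"tz":0,"yaw":0,"hand":1}

```text
time_s: 6.15
ee_pos: [0.5151, -0.1184, 0.0736]
ee_rot: [2.22, 2.223, 0.0]
force: [-0.8, 1.7, 5.2]
gripper_width: 0.406
```

```bash
python3 - <<'E'
from h import *
plan([.5155,-.1188,.074]); s=arm.sense();print(s['force'],s['moment'],s['gripper_width'])
E
```

```text
t 6.15 pos [ 0.5151 -0.1184  0.0736] ang 1.5719 tilt [ 2.e-04  1.e-04 -1.e+00] | SHIFT [-0.0004  0.0004 -0.0004] yaw 0.0011
[-0.82006935  1.70304276  5.21391766] [0.22981296 0.20914863 0.01028415] 0.40586981535667405
```

Request:
send_rows:
  targets:
    - {"tx":0,"ty":0,"tz":-0.01,"yaw":0,"hand":1}
    - {"tx":0,"ty":0,"tz":-0.025,"yaw":0,"hand":1}
    - {"tx":0,"ty":0,"tz":-0.05,"yaw":0,"hand":1}
    - {"tx":0,"ty":0,"tz":-0.08,"yaw":0,"hand":1}
    - {"tx":0,"ty":0,"tz":-0.1,"yaw":0,"hand":1}
    - {"tx":0,"ty":0,"tz":-0.1,"yaw":0,"hand":1}

```text
time_s: 6.75
ee_pos: [0.5167, -0.1191, 0.1758]
ee_rot: [2.216, 2.219, 0.004]
force: [1.4, -0.1, -3.1]
gripper_width: 0.405
```

```bash
python3 - <<'E'
from h import *
plan([.5225,-.324,.1736]); s=arm.sense();print(s['force'],s['moment'],s['gripper_width'])
c,im=look('w5',dict(stand=0))
E
```

```text
t 6.75 pos [ 0.5167 -0.1191  0.1758] ang 1.572 tilt [ 0.0057 -0.0018 -1.    ] | SHIFT [-0.2049  0.0055  0.0026] yaw 0.0012
[ 1.39490374 -0.0944768  -3.06178722] [ 0.01713944 -0.00178949  0.00163237] 0.40467252578257307
stand 0.81 [112.4 216.4] [ 0.5248 -0.3236]
```

View pics/w5.png

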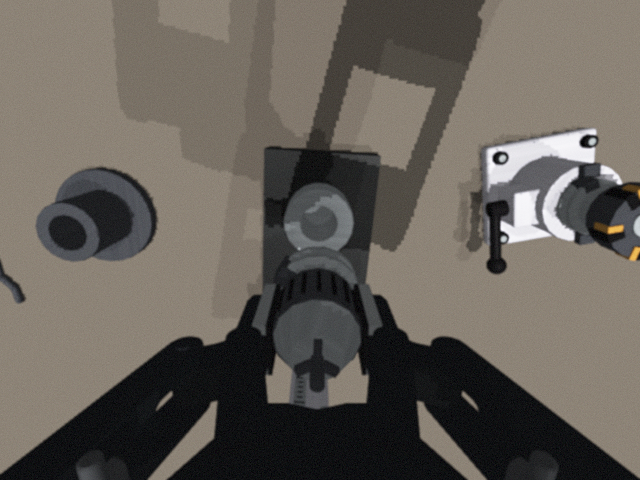

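```bash
python3 - <<'E'
from h import *
im=cv2.imread('pics/w5.png')
f=4
def z(u,v,w,h):
    return cv2.resize(im[v-h:v+h,u-w:u+w],None,fx=f,fy=f,interpolation=cv2.INTER_CUBIC)
cv2.imwrite('pics/w5a.png',cv2.convertScaleAbs(np.hstack([z(75,230,48,70),z(319,225,48,70)]),alpha=1.7))
E
```

```text
(no output)
```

View pics/w5a.png

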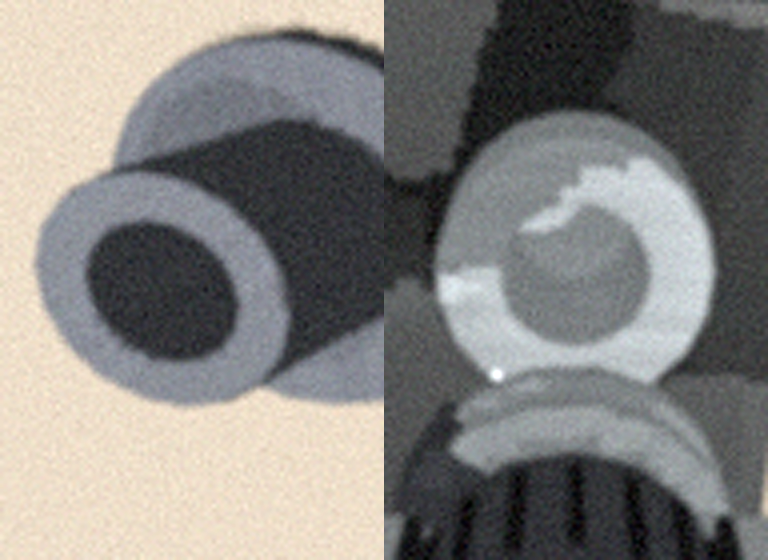

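```bash
python3 - <<'E'
from h import *
c=cam('wrist'); s=arm.sense(); tcp=s['ee_pos']; print(tcp)
print('stand',atz(c,(67.5,232.5),.06)[:2]); print('pres',atz(c,(318.5,223),.058)[:2])
im=cv2.imread('pics/w5.png');im=cv2.resize(im,None,fx=4,fy=4,interpolation=cv2.INTER_CUBIC);im=cv2.convertScaleAbs(im,alpha=1.7)
c2=(np.diag([4,4,1.])@c[0],c[1],c[2])
for dx in (0,):
  a=(tcp[0]+dx,tcp[1])
  for h,r in [(.0326,.018),(.0046,.018),(-.0014,.021),(-.0154,.021)]: circ(im,c2,a,tcp[2]+h,r,(0,0,255))
pp=atz(c,(318.5,223),.058); circ(im,c2,pp,.058,.015,(0,255,0));circ(im,c2,pp,.058,.029,(0,255,0))
cv2.imwrite('pics/w5b.png',im[720:1560,960:1560][::1][:,:])
cv2.imwrite('pics/w5b.png',cv2.resize(im[720:1560,960:1560],None,fx=.7,fy=.7))
E
```

```text
[ 0.51448014 -0.11843427  0.17249138]
stand [ 0.51763838 -0.32089516]
pres [ 0.51001959 -0.11783756]
```

View pics/w5b.png

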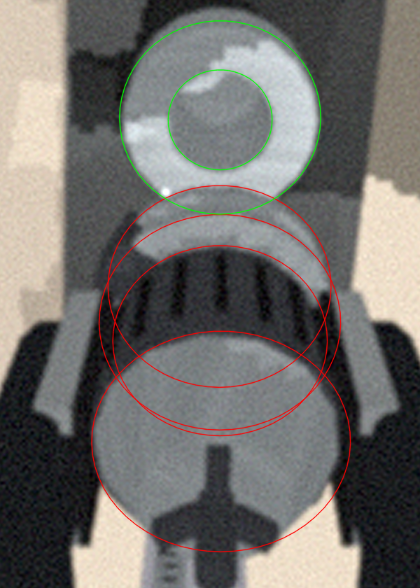

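Request:
send_rows:
  targets:
    - {"tx":-0.04,"ty":-0.005,"tz":0,"yaw":0,"hand":1}
    - {"tx":-0.08,"ty":-0.005,"tz":0,"yaw":0,"hand":1}
    - {"tx":-0.12,"ty":-0.005,"tz":0,"yaw":0,"hand":1}
    - {"tx":-0.16,"ty":-0.005,"tz":0,"yaw":0,"hand":1}
    - {"tx":-0.19,"ty":-0.005,"tz":0,"yaw":0,"hand":1}
    - {"tx":-0.204,"ty":-0.005,"tz":0,"yaw":0,"hand":1}
    - {"tx":-0.204,"ty":-0.005,"tz":0,"yaw":0,"hand":1}
    - {"tx":-0.204,"ty":-0.005,"tz":0,"yaw":0,"hand":1}
    - {"tx":-0.204,"ty":-0.005,"tz":0,"yaw":0,"hand":1}

```text
time_s: 7.75
ee_pos: [0.5101, -0.321, 0.1726]
ee_rot: [-2.217, -2.223, -0.0]
force: [-0.2, 0.7, -3.7]
gripper_width: 0.407
```

```bash
cat >> h.py <<'E'
def snap(tag,circles,box,f=4,al=1.7,sc=None):
    s=arm.sense();c=cam('wrist'); im=arm.capture('wrist'); cv2.imwrite(f'pics/{tag}.png',im[:,:,::-1])
    print('tcp',s['ee_pos'].round(4),'tilt',R.from_rotvec(s['ee_rot']).as_matrix()[:,2].round(4),'qv',np.abs(s['qvel']).max().round(3),'F',s['force'].round(1),'w',round(s['gripper_width']*85,1))
    np.savez(f'pics/{tag}.npz',K=c[0],o=c[1],R=c[2],tcp=s['ee_pos'])
    draw(tag,circles,box,f,al)
    return c
def load(tag):
    d=np.load(f'pics/{tag}.npz'); return (d['K'],d['o'],d['R'])
def draw(tag,circles,box,f=4,al=1.7):
    c=load(tag); im=cv2.imread(f'pics/{tag}.png')
    im=cv2.convertScaleAbs(cv2.resize(im,None,fx=f,fy=f,interpolation=cv2.INTER_CUBIC),alpha=al); raw=im.copy()
    c2=(np.diag([f,f,1.])@c[0],c[1],c[2])
    for x,y,z,r in circles: circ(im,c2,(x,y),z,r,(0,0,255))
    u0,v0,u1,v1=[int(b*f) for b in box]
    cv2.imwrite(f'pics/{tag}o.png',np.hstack([raw[v0:v1,u0:u1],im[v0:v1,u0:u1]]))
E
python3 - <<'E'
from h import *
t=arm.sense()['ee_pos']
snap('w6',[(.520,-.322,.06,.015),(.520,-.322,.06,.026),(t[0],t[1],t[2]+.0326,.018),(t[0],t[1],t[2]-.0154,.021)],(260,180,380,400),3.3)
E
```

```text
tcp [ 0.5101 -0.321   0.1726] tilt [-0.0014  0.0014 -1.    ] qv 0.007 F [-0.2  0.7 -3.7] w 34.6
```

View pics/w6o.png

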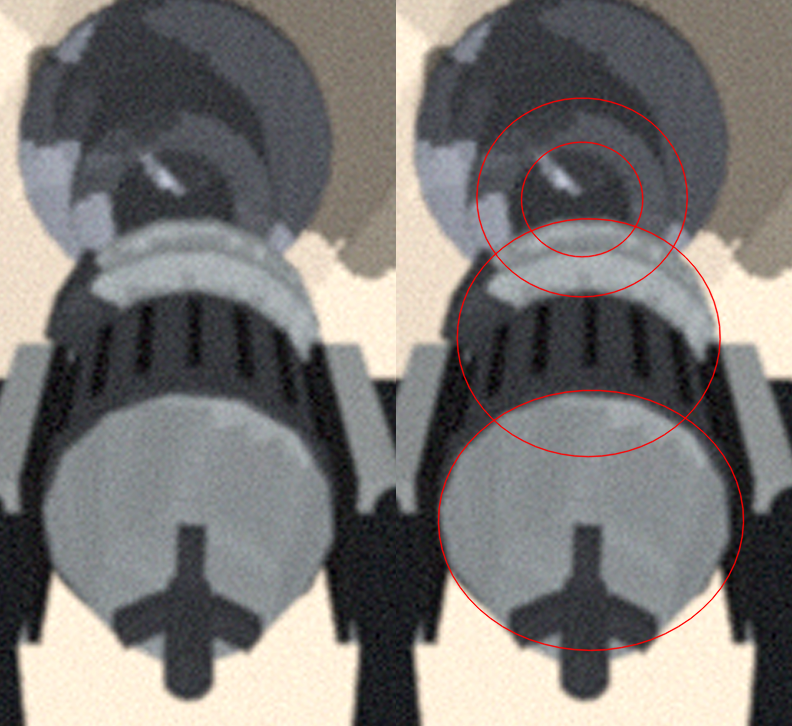

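Request:
send_rows:
  targets:
    - {"tx":-0.004,"ty":0.0125,"tz":0,"yaw":0,"hand":1}
    - {"tx":-0.004,"ty":0.0125,"tz":0.02,"yaw":0,"hand":1}
    - {"tx":-0.004,"ty":0.0125,"tz":0.04,"yaw":0,"hand":1}
    - {"tx":-0.004,"ty":0.0125,"tz":0.044,"yaw":0,"hand":1}
    - {"tx":-0.004,"ty":0.0125,"tz":0.044,"yaw":0,"hand":1}
    - {"tx":-0.004,"ty":0.0125,"tz":0.044,"yaw":0,"hand":1}

```text
time_s: 8.4
ee_pos: [0.5235, -0.3264, 0.1304]
ee_rot: [2.218, 2.222, 0.001]
force: [0.1, -0.4, -3.6]
gripper_width: 0.404
```

```bash
python3 - <<'E'
from h import *
t=arm.sense()['ee_pos']
snap('w7',[(.5225,-.325,.06,.015),(.5225,-.325,.06,.026),(.5225,-.325,.0,.046),(t[0],t[1],t[2]+.0326,.018),(t[0],t[1],t[2]-.0154,.021)],(240,180,400,400),2.5)
E
```

```text
tcp [ 0.5235 -0.3264  0.1304] tilt [ 0.0016 -0.0011 -1.    ] qv 0.009 F [ 0.1 -0.4 -3.6] w 34.3
```

View pics/w7o.png

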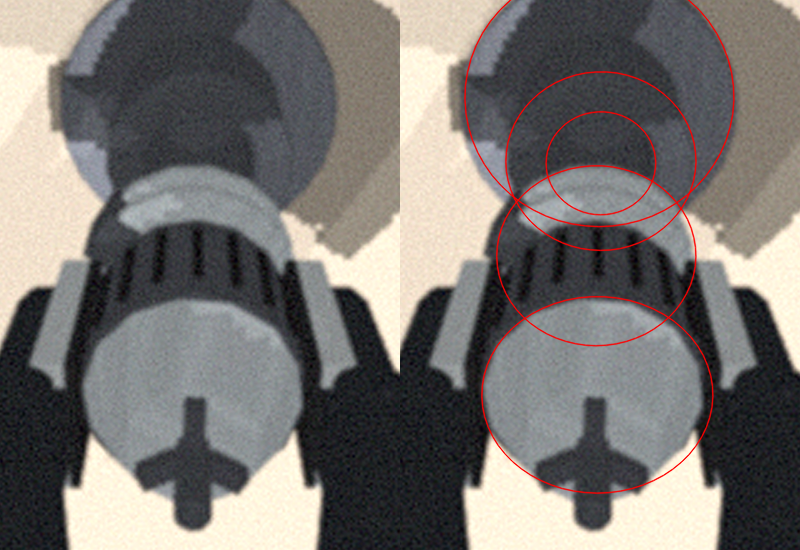

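Request:
send_rows:
  targets:
    - {"tx":0,"ty":-0.001,"tz":0.012,"yaw":0,"hand":1}
    - {"tx":0,"ty":-0.001,"tz":0.024,"yaw":0,"hand":1}
    - {"tx":0,"ty":-0.001,"tz":0.036,"yaw":0,"hand":1}
    - {"tx":0,"ty":-0.001,"tz":0.042,"yaw":0,"hand":1}
    - {"tx":0,"ty":-0.001,"tz":0.048,"yaw":0,"hand":1}
    - {"tx":0,"ty":-0.001,"tz":0.05,"yaw":0,"hand":1}
    - {"tx":0,"ty":-0.001,"tz":0.05,"yaw":0,"hand":1}

```text
time_s: 9.15
ee_pos: [0.5218, -0.3265, 0.079]
ee_rot: [-2.22, -2.223, 0.0]
force: [-0.0, 0.5, -3.5]
gripper_width: 0.4
```

No contact forces at 46 mm deep. Next comes a gentle set-down of the last few millimetres.

Request:
send_rows:
  targets:
    - {"tx":0,"ty":0,"tz":0.001,"yaw":0,"hand":1}
    - {"tx":0,"ty":0,"tz":0.002,"yaw":0,"hand":1}
    - {"tx":0,"ty":0,"tz":0.003,"yaw":0,"hand":1}
    - {"tx":0,"ty":0,"tz":0.004,"yaw":0,"hand":1}

```text
time_s: 9.55
ee_pos: [0.5221, -0.3263, 0.0756]
ee_rot: [2.22, 2.222, 0.001]
force: [0.9, 0.7, 6.6]
gripper_width: 0.406
```

Request:
send_rows:
  targets:
    - {"tx":0,"ty":0,"tz":0,"yaw":0,"hand":0.5}
    - {"tx":0,"ty":0,"tz":0,"yaw":0,"hand":0.3}
    - {"tx":0,"ty":0,"tz":0,"yaw":0,"hand":0}
    - {"tx":0,"ty":0,"tz":0,"yaw":0,"hand":0}
    - {"tx":0,"ty":0,"tz":0,"yaw":0,"hand":0}
    - {"tx":0,"ty":0,"tz":-0.03,"yaw":0,"hand":0}
    - {"tx":0,"ty":0,"tz":-0.08,"yaw":0,"hand":0}
    - {"tx":0,"ty":0,"tz":-0.13,"yaw":0,"hand":0}
    - {"tx":0,"ty":0,"tz":-0.15,"yaw":0,"hand":0}
    - {"tx":0,"ty":0,"tz":-0.15,"yaw":0,"hand":0}

```text
time_s: 10.55
ee_pos: [0.5235, -0.3276, 0.2297]
ee_rot: [2.214, 2.217, 0.003]
force: [-0.2, -0.2, -0.8]
gripper_width: 1.0
```

```bash
python3 - <<'E'
from h import *
snap('w8',[(.522,-.3263,.06,.026),(.522,-.3263,.108,.018),(.522,-.3263,.074,.021)],(240,150,400,350),2.5)
plan([.495,.0865,.23])
E
```

```text
tcp [ 0.5235 -0.3276  0.2297] tilt [ 0.0074 -0.005  -1.    ] qv 0.093 F [-0.2 -0.2 -0.8] w 85.0
t 10.6 pos [ 0.5223 -0.3268  0.2268] ang 1.572 tilt [ 0.0029 -0.002  -1.    ] | SHIFT [ 0.4133 -0.0268 -0.0041] yaw 0.0012
```

View pics/w8o.png

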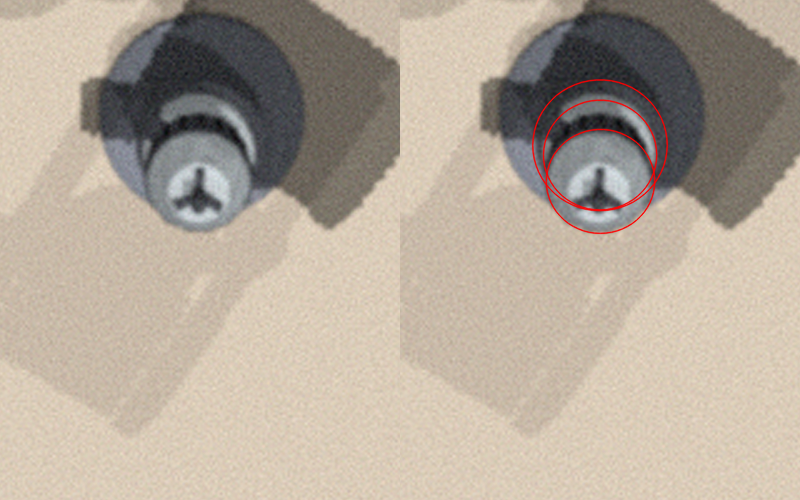

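The drill chuck stands upright in the stand. On to the face mill.

Request:
send_rows:
  targets:
    - {"tx":0.04,"ty":-0.003,"tz":0,"yaw":0,"hand":0}
    - {"tx":0.085,"ty":-0.006,"tz":0,"yaw":0,"hand":0}
    - {"tx":0.13,"ty":-0.009,"tz":0,"yaw":0,"hand":0}
    - {"tx":0.175,"ty":-0.012,"tz":0,"yaw":0,"hand":0}
    - {"tx":0.22,"ty":-0.015,"tz":0,"yaw":0,"hand":0}
    - {"tx":0.265,"ty":-0.018,"tz":0,"yaw":0,"hand":0}
    - {"tx":0.31,"ty":-0.02,"tz":0,"yaw":0,"hand":0}
    - {"tx":0.355,"ty":-0.023,"tz":0,"yaw":0,"hand":0}
    - {"tx":0.395,"ty":-0.026,"tz":0,"yaw":0,"hand":0}
    - {"tx":0.413,"ty":-0.027,"tz":0.03,"yaw":0,"hand":0}
    - {"tx":0.413,"ty":-0.027,"tz":0.05,"yaw":0,"hand":0}
    - {"tx":0.413,"ty":-0.027,"tz":0.05,"yaw":0,"hand":0}

```text
time_s: 11.8
ee_pos: [0.4909, 0.0867, 0.1708]
ee_rot: [-2.214, -2.22, 0.013]
force: [-0.9, 0.0, 0.4]
gripper_width: 1.002
```

Request:
send_rows:
  targets:
    - {"tx":0,"ty":0,"tz":0,"yaw":0,"hand":0}
    - {"tx":0,"ty":0,"tz":0,"yaw":0,"hand":0}

```text
time_s: 12.0
ee_pos: [0.4948, 0.0861, 0.1757]
ee_rot: [2.221, 2.221, 0.001]
force: [-0.8, 0.6, -0.1]
gripper_width: 0.997
```

```bash
python3 - <<'E'
from h import *
x,y=.495,.0865
snap('w9',[(x,y,.066,.031),(x,y,.12,.025),(x,y,.096,.025)],(240,150,400,350),2.5)
plan([.495,.0865,.23])
E
```

```text
tcp [0.4948 0.0861 0.1757] tilt [ 8.e-04 -0.e+00 -1.e+00] qv 0.009 F [-0.8  0.6 -0.1] w 84.8
t 12.05 pos [0.495  0.0861 0.176 ] ang 1.5711 tilt [ 1.5e-03  1.0e-04 -1.0e+00] | SHIFT [ 0.0005  0.0001 -0.054 ] yaw 0.0003
```

View pics/w9o.png

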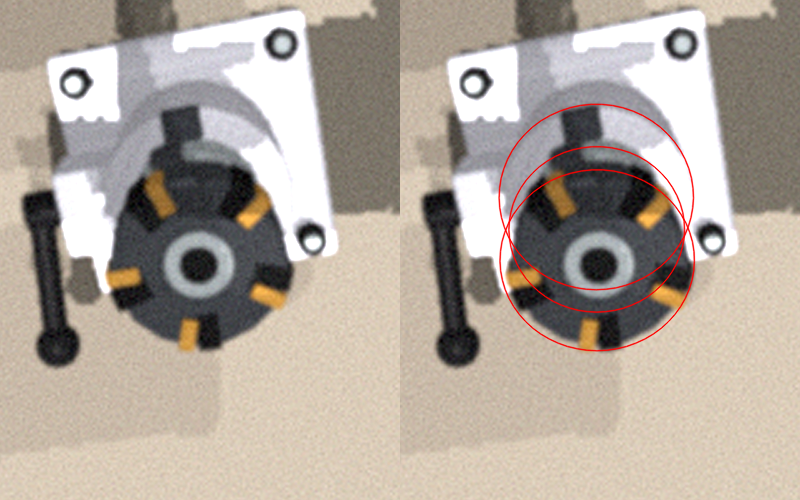

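Request:
send_rows:
  targets:
    - {"tx":0.001,"ty":0.001,"tz":0.03,"yaw":0,"hand":0}
    - {"tx":0.001,"ty":0.001,"tz":0.06,"yaw":0,"hand":0}
    - {"tx":0.001,"ty":0.001,"tz":0.08,"yaw":0,"hand":0}
    - {"tx":0.001,"ty":0.001,"tz":0.094,"yaw":0,"hand":0}
    - {"tx":0.001,"ty":0.001,"tz":0.094,"yaw":0,"hand":0}
    - {"tx":0.001,"ty":0.001,"tz":0.094,"yaw":0,"hand":0.2}
    - {"tx":0.001,"ty":0.001,"tz":0.094,"yaw":0,"hand":0.3}
    - {"tx":0.001,"ty":0.001,"tz":0.094,"yaw":0,"hand":0.35}
    - {"tx":0.001,"ty":0.001,"tz":0.094,"yaw":0,"hand":0.38}
    - {"tx":0.001,"ty":0.001,"tz":0.094,"yaw":0,"hand":0.38}

```text
time_s: 13.05
ee_pos: [0.4956, 0.0875, 0.0817]
ee_rot: [2.22, 2.222, 0.001]
force: [-0.6, 0.7, -0.2]
gripper_width: 0.623
```

```bash
python3 - <<'E'
from h import *
x,y=.496,.087
snap('w10',[(x,y,.12,.025),(x,y,.096,.025)],(200,150,440,430),1.66,1.7)
plan([.496,.087,.082])
E
```

```text
tcp [0.4956 0.0875 0.0817] tilt [ 9.e-04  1.e-04 -1.e+00] qv 0.004 F [-0.6  0.7 -0.2] w 53.0
t 13.1 pos [0.4955 0.0875 0.0816] ang 1.572 tilt [ 5.e-04 -0.e+00 -1.e+00] | SHIFT [-0.0005  0.0005 -0.0004] yaw 0.0012
```

View pics/w10o.png

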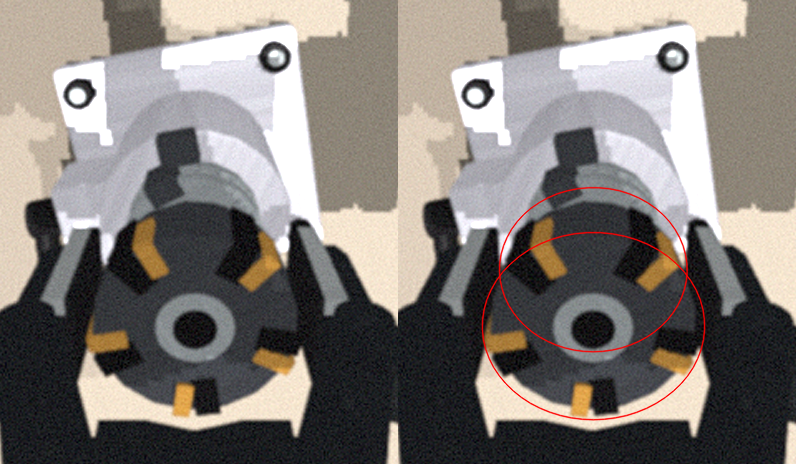

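Request:
send_rows:
  targets:
    - {"tx":0,"ty":0,"tz":0,"yaw":0,"hand":0.45}
    - {"tx":0,"ty":0,"tz":0,"yaw":0,"hand":0.55}
    - {"tx":0,"ty":0,"tz":0,"yaw":0,"hand":0.8}
    - {"tx":0,"ty":0,"tz":0,"yaw":0,"hand":1}
    - {"tx":0,"ty":0,"tz":0,"yaw":0,"hand":1}
    - {"tx":0,"ty":0,"tz":0,"yaw":0,"hand":1}

```text
time_s: 13.7
ee_pos: [0.4955, 0.0876, 0.0818]
ee_rot: [2.22, 2.223, 0.001]
force: [-2.4, 0.0, 5.3]
gripper_width: 0.569
```

Request:
send_rows:
  targets:
    - {"tx":0,"ty":0,"tz":-0.01,"yaw":0,"hand":1}
    - {"tx":0,"ty":0,"tz":-0.025,"yaw":0,"hand":1}
    - {"tx":0,"ty":0,"tz":-0.05,"yaw":0,"hand":1}
    - {"tx":0,"ty":0,"tz":-0.08,"yaw":0,"hand":1}
    - {"tx":0,"ty":0,"tz":-0.095,"yaw":0,"hand":1}
    - {"tx":0,"ty":0,"tz":-0.095,"yaw":0,"hand":1}
    - {"tx":0,"ty":0,"tz":-0.095,"yaw":0,"hand":1}
    - {"tx":0,"ty":0,"tz":-0.095,"yaw":0,"hand":1}

```text
time_s: 14.5
ee_pos: [0.494, 0.0873, 0.1746]
ee_rot: [-2.219, -2.221, 0.005]
force: [-0.1, -0.4, -6.0]
gripper_width: 0.569
```

```bash
python3 - <<'E'
from h import *
t=arm.sense()['ee_pos']
x,y=.495,.087
snap('w11',[(x,y,.066,.031),(x,y,.066,.015),(t[0],t[1],t[2]+.0382,.025),(t[0],t[1],t[2]-.0158,.021)],(220,150,420,430),1.9,1.5)
plan([.5105,-.1178,t[2]])
E
```

```text
tcp [0.494  0.0873 0.1746] tilt [-3.9e-03 -7.0e-04 -1.0e+00] qv 0.005 F [-0.1 -0.4 -6. ] w 48.3
t 14.55 pos [0.4942 0.0873 0.1747] ang 1.572 tilt [-3.6e-03 -7.0e-04 -1.0e+00] | SHIFT [-2.051e-01  1.610e-02  1.000e-04] yaw 0.0012
```

View pics/w11o.png

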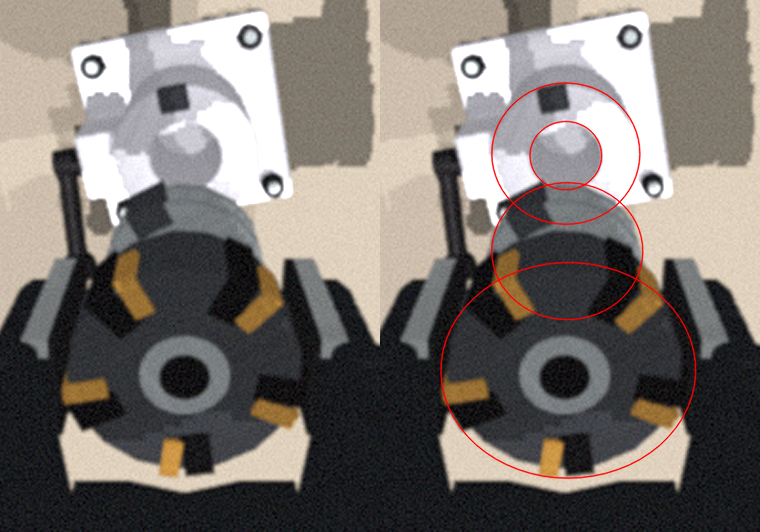

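Request:
send_rows:
  targets:
    - {"tx":-0.035,"ty":0.003,"tz":0,"yaw":0,"hand":1}
    - {"tx":-0.075,"ty":0.006,"tz":0,"yaw":0,"hand":1}
    - {"tx":-0.115,"ty":0.009,"tz":0,"yaw":0,"hand":1}
    - {"tx":-0.155,"ty":0.012,"tz":0,"yaw":0,"hand":1}
    - {"tx":-0.185,"ty":0.015,"tz":0,"yaw":0,"hand":1}
    - {"tx":-0.2,"ty":0.016,"tz":0,"yaw":0,"hand":1}
    - {"tx":-0.205,"ty":0.016,"tz":0.01,"yaw":0,"hand":1}
    - {"tx":-0.205,"ty":0.016,"tz":0.03,"yaw":0,"hand":1}
    - {"tx":-0.205,"ty":0.016,"tz":0.04,"yaw":0,"hand":1}
    - {"tx":-0.205,"ty":0.016,"tz":0.04,"yaw":0,"hand":1}
    - {"tx":-0.205,"ty":0.016,"tz":0.04,"yaw":0,"hand":1}
    - {"tx":-0.205,"ty":0.016,"tz":0.04,"yaw":0,"hand":1}

```text
time_s: 15.75
ee_pos: [0.5122, -0.1171, 0.137]
ee_rot: [2.218, 2.223, 0.001]
force: [0.5, 0.1, -5.9]
gripper_width: 0.571
```

```bash
python3 - <<'E'
from h import *
t=arm.sense()['ee_pos']
x,y=.511,-.118
snap('w12',[(x,y,.058,.029),(x,y,.058,.015),(t[0],t[1],t[2]+.0382,.025),(t[0],t[1],t[2]-.0158,.021)],(220,150,420,430),1.9,1.7)
plan([.5105,-.1178,t[2]])
E
```

```text
tcp [ 0.5122 -0.1171  0.137 ] tilt [ 1.5e-03 -4.0e-04 -1.0e+00] qv 0.007 F [ 0.5  0.1 -5.9] w 48.6
t 15.8 pos [ 0.5122 -0.1172  0.1371] ang 1.5727 tilt [ 1.7e-03 -4.0e-04 -1.0e+00] | SHIFT [-0.0006 -0.0017  0.0001] yaw 0.0019
```

View pics/w12o.png

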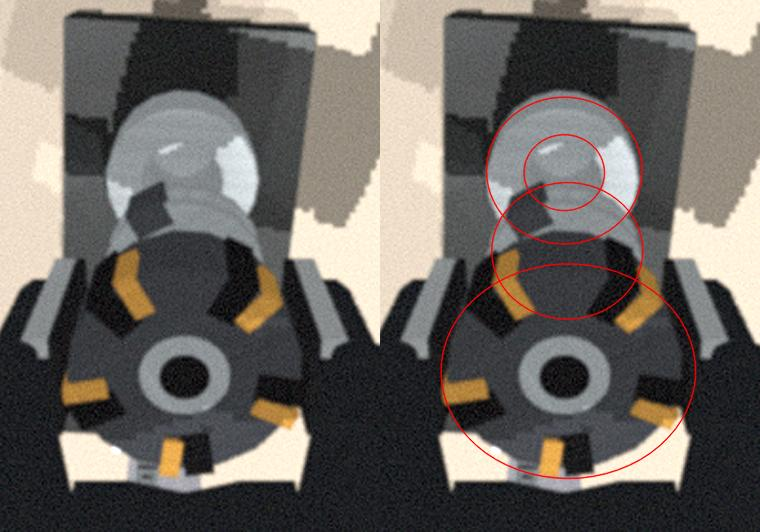

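```bash
python3 - <<'E'
from h import *
x,y=.514,-.1183
draw('w12',[(x,y,.058,.029),(x,y,.058,.015)],(260,190,340,290),5,2)
E
```

```text
(no output)
```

View pics/w12o.png

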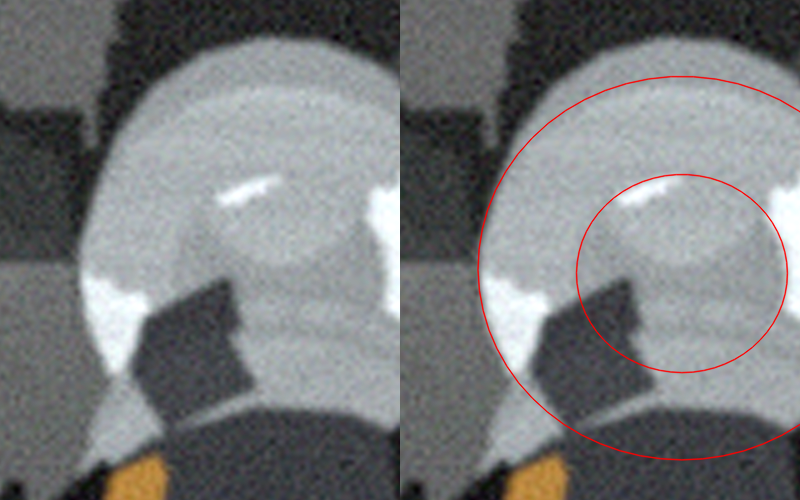

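Request:
send_rows:
  targets:
    - {"tx":-0.001,"ty":0.002,"tz":0.01,"yaw":0,"hand":1}
    - {"tx":-0.001,"ty":0.002,"tz":0.02,"yaw":0,"hand":1}
    - {"tx":-0.001,"ty":0.002,"tz":0.03,"yaw":0,"hand":1}
    - {"tx":-0.001,"ty":0.002,"tz":0.04,"yaw":0,"hand":1}
    - {"tx":-0.001,"ty":0.002,"tz":0.05,"yaw":0,"hand":1}
    - {"tx":-0.001,"ty":0.002,"tz":0.057,"yaw":0,"hand":1}
    - {"tx":-0.001,"ty":0.002,"tz":0.059,"yaw":0,"hand":1}
    - {"tx":-0.001,"ty":0.002,"tz":0.059,"yaw":0,"hand":1}

```text
time_s: 16.6
ee_pos: [0.5135, -0.1185, 0.077]
ee_rot: [-2.22, -2.222, 0.001]
force: [-0.7, 0.1, -6.3]
gripper_width: 0.569
```

Request:
send_rows:
  targets:
    - {"tx":0,"ty":0,"tz":0.001,"yaw":0,"hand":1}
    - {"tx":0,"ty":0,"tz":0.002,"yaw":0,"hand":1}
    - {"tx":0,"ty":0,"tz":0.003,"yaw":0,"hand":1}
    - {"tx":0,"ty":0,"tz":0.004,"yaw":0,"hand":1}

```text
time_s: 17.0
ee_pos: [0.5138, -0.1185, 0.0738]
ee_rot: [2.22, 2.222, 0.0]
force: [-1.7, 0.2, 5.0]
gripper_width: 0.569
```

Request:
send_rows:
  targets:
    - {"tx":0,"ty":0,"tz":0,"yaw":0,"hand":0.38}
    - {"tx":0,"ty":0,"tz":0,"yaw":0,"hand":0.2}
    - {"tx":0,"ty":0,"tz":0,"yaw":0,"hand":0}
    - {"tx":0,"ty":0,"tz":0,"yaw":0,"hand":0}
    - {"tx":0,"ty":0,"tz":0,"yaw":0,"hand":0}
    - {"tx":0,"ty":0,"tz":-0.03,"yaw":0,"hand":0}
    - {"tx":0,"ty":0,"tz":-0.075,"yaw":0,"hand":0}
    - {"tx":0,"ty":0,"tz":-0.12,"yaw":0,"hand":0}
    - {"tx":0,"ty":0,"tz":-0.145,"yaw":0,"hand":0}
    - {"tx":0,"ty":0,"tz":-0.145,"yaw":0,"hand":0}
    - {"tx":0,"ty":0,"tz":-0.145,"yaw":0,"hand":0}

```text
time_s: 18.1
ee_pos: [0.5134, -0.1184, 0.2183]
ee_rot: [2.22, 2.223, 0.0]
force: [-0.6, -0.5, -1.4]
gripper_width: 1.0
```

```bash
python3 - <<'E'
from h import *
x,y=.515,-.1185
snap('w13',[(x,y,.058,.029),(x,y,.112,.025),(x,y,.072,.021)],(240,150,400,350),2.5)
plan([.441,.324,.218])
E
```

```text
tcp [ 0.5134 -0.1184  0.2183] tilt [ 3.e-04 -2.e-04 -1.e+00] qv 0.037 F [-0.6 -0.5 -1.4] w 85.0
t 18.15 pos [ 0.5128 -0.1183  0.2172] ang 1.5719 tilt [-2.e-03  5.e-04 -1.e+00] | SHIFT [ 4.424e-01 -7.130e-02 -4.000e-04] yaw 0.0011
```

View pics/w13o.png

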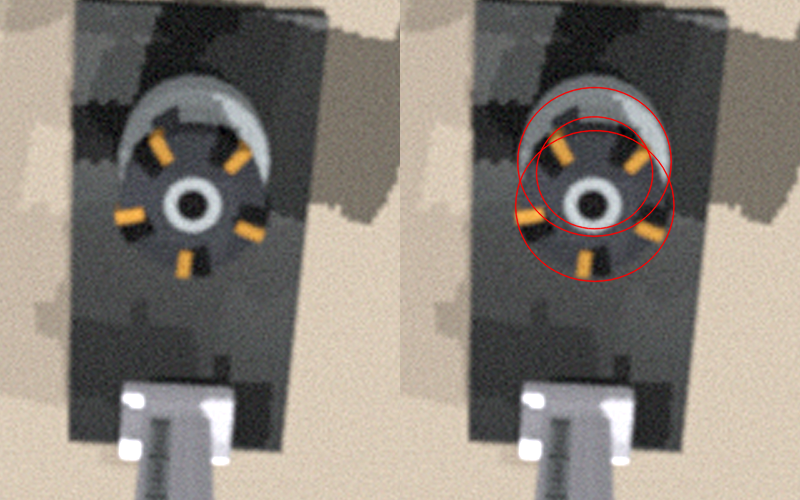

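Face mill seated in the presetter. Now to the caddy.

Request:
send_rows:
  targets:
    - {"tx":0.04,"ty":-0.006,"tz":0,"yaw":0,"hand":0}
    - {"tx":0.085,"ty":-0.013,"tz":0,"yaw":0,"hand":0}
    - {"tx":0.13,"ty":-0.02,"tz":0,"yaw":0,"hand":0}
    - {"tx":0.175,"ty":-0.028,"tz":0,"yaw":0,"hand":0}
    - {"tx":0.22,"ty":-0.035,"tz":0,"yaw":0,"hand":0}
    - {"tx":0.265,"ty":-0.042,"tz":0,"yaw":0,"hand":0}
    - {"tx":0.31,"ty":-0.05,"tz":0,"yaw":0,"hand":0}
    - {"tx":0.355,"ty":-0.057,"tz":0,"yaw":0,"hand":0}
    - {"tx":0.4,"ty":-0.064,"tz":0,"yaw":0,"hand":0}
    - {"tx":0.43,"ty":-0.069,"tz":0.01,"yaw":0,"hand":0}
    - {"tx":0.442,"ty":-0.071,"tz":0.04,"yaw":0,"hand":0}
    - {"tx":0.442,"ty":-0.071,"tz":0.04,"yaw":0,"hand":0}

```text
time_s: 19.35
ee_pos: [0.4387, 0.323, 0.1729]
ee_rot: [-2.216, -2.224, 0.018]
force: [0.4, -0.8, -0.1]
gripper_width: 0.997
```

Request:
send_rows:
  targets:
    - {"tx":0,"ty":0,"tz":0,"yaw":0,"hand":0}
    - {"tx":0,"ty":0,"tz":0,"yaw":0,"hand":0}
    - {"tx":0,"ty":0,"tz":0,"yaw":0,"hand":0}

```text
time_s: 19.65
ee_pos: [0.4429, 0.3228, 0.1794]
ee_rot: [2.221, 2.221, 0.003]
force: [-0.5, -0.3, -0.2]
gripper_width: 1.001
```

```bash
python3 - <<'E'
from h import *
x,y=.441,.324
snap('w14',[(x,y,.056,.028),(x,y,.106,.015),(x,y,.070,.021)],(220,150,420,350),2)
plan([.441,.324,.18])
E
```

```text
tcp [0.4429 0.3228 0.1794] tilt [ 1.6e-03  8.0e-04 -1.0e+00] qv 0.002 F [-0.5 -0.3 -0.2] w 85.1
t 19.7 pos [0.4428 0.3228 0.1794] ang 1.5706 tilt [ 1.6e-03  9.0e-04 -1.0e+00] | SHIFT [ 0.0012 -0.0018 -0.0006] yaw -0.0002
```

View pics/w14o.png

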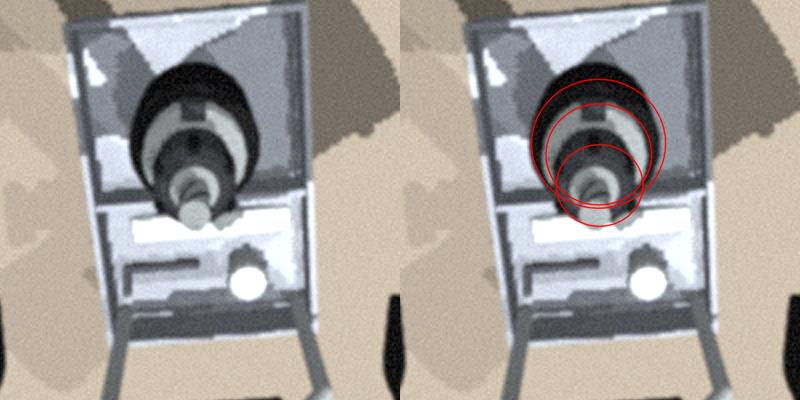

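```bash
python3 - <<'E'
from h import *
x,y=.440,.3222
draw('w14',[(x,y,.056,.028),(x,y,.106,.015),(x,y,.078,.015),(x,y,.070,.021),(x,y,.13,.005)],(275,170,355,270),5,1.8)
E
```

```text
(no output)
```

View pics/w14o.png

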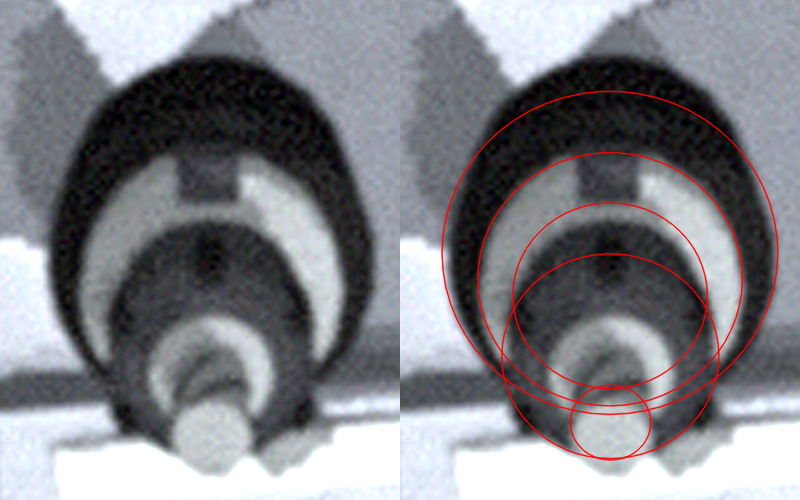

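Request:
send_rows:
  targets:
    - {"tx":-0.001,"ty":-0.002,"tz":0.03,"yaw":0,"hand":0}
    - {"tx":-0.001,"ty":-0.002,"tz":0.06,"yaw":0,"hand":0}
    - {"tx":-0.001,"ty":-0.002,"tz":0.09,"yaw":0,"hand":0}
    - {"tx":-0.001,"ty":-0.002,"tz":0.105,"yaw":0,"hand":0}
    - {"tx":-0.001,"ty":-0.002,"tz":0.105,"yaw":0,"hand":0.2}
    - {"tx":-0.001,"ty":-0.002,"tz":0.105,"yaw":0,"hand":0.35}
    - {"tx":-0.001,"ty":-0.002,"tz":0.105,"yaw":0,"hand":0.5}
    - {"tx":-0.001,"ty":-0.002,"tz":0.105,"yaw":0,"hand":0.58}
    - {"tx":-0.001,"ty":-0.002,"tz":0.105,"yaw":0,"hand":0.58}
    - {"tx":-0.001,"ty":-0.002,"tz":0.105,"yaw":0,"hand":0.58}

```text
time_s: 20.7
ee_pos: [0.4403, 0.3226, 0.0738]
ee_rot: [2.22, 2.223, 0.002]
force: [0.5, -0.4, 1.8]
gripper_width: 0.421
```

```bash
python3 - <<'E'
from h import *
x,y=.4405,.3222
snap('w15',[(x,y,.106,.015)],(240,200,400,430),2.3,1.7)
plan([.4405,.3222,.074])
E
```

```text
tcp [0.4403 0.3226 0.0738] tilt [ 9.e-04  5.e-04 -1.e+00] qv 0.006 F [ 0.5 -0.4  1.8] w 35.8
t 20.75 pos [0.4402 0.3225 0.0736] ang 1.5721 tilt [ 6.e-04  3.e-04 -1.e+00] | SHIFT [-0.0003  0.0003 -0.0004] yaw 0.0013
```

View pics/w15o.png

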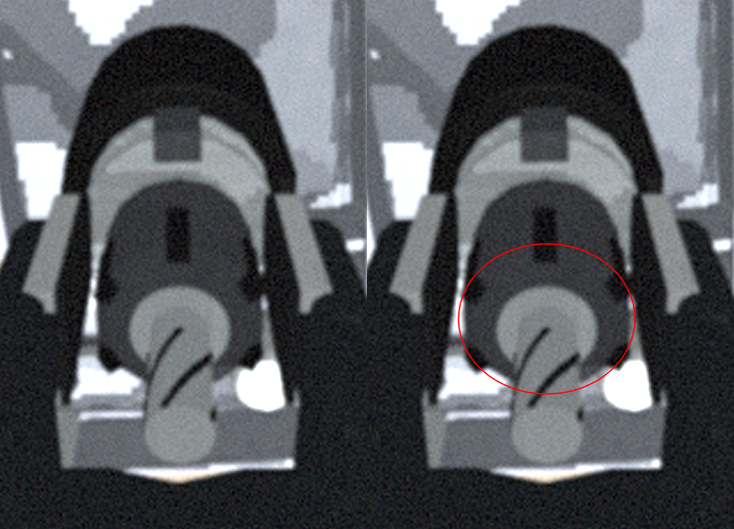

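Centred between the pads. Closing and lifting.

Request:
send_rows:
  targets:
    - {"tx":0,"ty":0,"tz":0,"yaw":0,"hand":0.65}
    - {"tx":0,"ty":0,"tz":0,"yaw":0,"hand":0.75}
    - {"tx":0,"ty":0,"tz":0,"yaw":0,"hand":1}
    - {"tx":0,"ty":0,"tz":0,"yaw":0,"hand":1}
    - {"tx":0,"ty":0,"tz":0,"yaw":0,"hand":1}
    - {"tx":0,"ty":0,"tz":0,"yaw":0,"hand":1}

```text
time_s: 21.35
ee_pos: [0.4402, 0.3228, 0.0738]
ee_rot: [-2.22, -2.223, -0.001]
force: [-1.9, 0.5, 5.8]
gripper_width: 0.334
```

Request:
send_rows:
  targets:
    - {"tx":0,"ty":0,"tz":-0.01,"yaw":0,"hand":1}
    - {"tx":0,"ty":0,"tz":-0.025,"yaw":0,"hand":1}
    - {"tx":0,"ty":0,"tz":-0.05,"yaw":0,"hand":1}
    - {"tx":0,"ty":0,"tz":-0.08,"yaw":0,"hand":1}
    - {"tx":0,"ty":0,"tz":-0.105,"yaw":0,"hand":1}
    - {"tx":0,"ty":0,"tz":-0.105,"yaw":0,"hand":1}
    - {"tx":0,"ty":0,"tz":-0.105,"yaw":0,"hand":1}
    - {"tx":0,"ty":0,"tz":-0.105,"yaw":0,"hand":1}

```text
time_s: 22.15
ee_pos: [0.439, 0.3216, 0.1763]
ee_rot: [-2.22, -2.222, 0.007]
force: [0.4, 0.3, -3.5]
gripper_width: 0.33
```

```bash
python3 - <<'E'
from h import *
t=arm.sense()['ee_pos']
x,y=.4405,.3222
snap('w16',[(x,y,.056,.015),(x,y,.056,.028),(t[0],t[1],t[2]+.0325,.015),(t[0],t[1],t[2]-.0175,.021)],(240,150,400,410),2.1,1.8)
plan([.495,.087,t[2]])
E
```

```text
tcp [0.439  0.3216 0.1763] tilt [-0.0033 -0.0026 -1.    ] qv 0.006 F [ 0.4  0.3 -3.5] w 28.1
t 22.2 pos [0.439  0.3216 0.1762] ang 1.572 tilt [-0.0034 -0.0026 -1.    ] | SHIFT [-0.2347  0.0557  0.0004] yaw 0.0012
```

View pics/w16o.png

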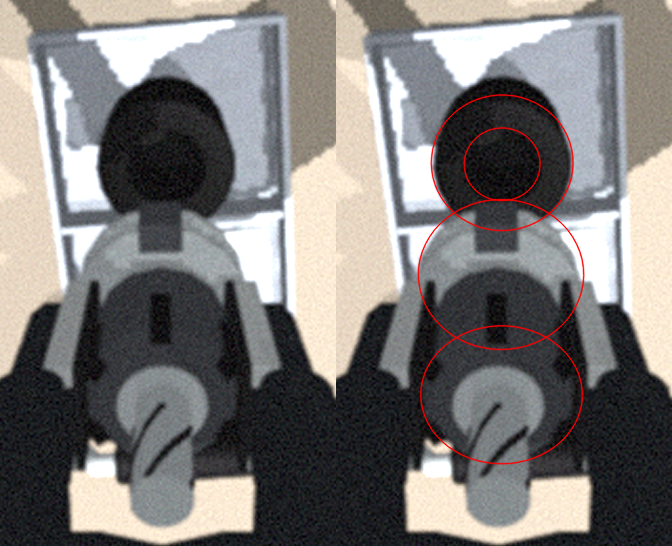

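Request:
send_rows:
  targets:
    - {"tx":-0.035,"ty":0.008,"tz":0,"yaw":0,"hand":1}
    - {"tx":-0.075,"ty":0.018,"tz":0,"yaw":0,"hand":1}
    - {"tx":-0.115,"ty":0.027,"tz":0,"yaw":0,"hand":1}
    - {"tx":-0.155,"ty":0.036,"tz":0,"yaw":0,"hand":1}
    - {"tx":-0.195,"ty":0.046,"tz":0,"yaw":0,"hand":1}
    - {"tx":-0.225,"ty":0.053,"tz":0,"yaw":0,"hand":1}
    - {"tx":-0.234,"ty":0.055,"tz":0.01,"yaw":0,"hand":1}
    - {"tx":-0.234,"ty":0.055,"tz":0.025,"yaw":0,"hand":1}
    - {"tx":-0.234,"ty":0.055,"tz":0.033,"yaw":0,"hand":1}
    - {"tx":-0.234,"ty":0.055,"tz":0.033,"yaw":0,"hand":1}
    - {"tx":-0.234,"ty":0.055,"tz":0.033,"yaw":0,"hand":1}
    - {"tx":-0.234,"ty":0.055,"tz":0.033,"yaw":0,"hand":1}

```text
time_s: 23.4
ee_pos: [0.4957, 0.0891, 0.1457]
ee_rot: [2.219, 2.223, 0.001]
force: [-0.4, 0.2, -3.5]
gripper_width: 0.329
```

```bash
python3 - <<'E'
from h import *
t=arm.sense()['ee_pos']
x,y=.495,.087
snap('w17',[(x,y,.066,.015),(x,y,.066,.031),(t[0],t[1],t[2]+.0325,.015),(t[0],t[1],t[2]-.0177,.021)],(240,150,400,410),2.1,1.5)
plan([.494,.0875,.0838])
E
```

```text
tcp [0.4957 0.0891 0.1457] tilt [ 1.e-03  1.e-04 -1.e+00] qv 0.006 F [-0.4  0.2 -3.5] w 28.0
t 23.45 pos [0.4957 0.089  0.1458] ang 1.5728 tilt [ 1.2e-03  1.0e-04 -1.0e+00] | SHIFT [-0.0015 -0.0018  0.062 ] yaw 0.002
```

View pics/w17o.png

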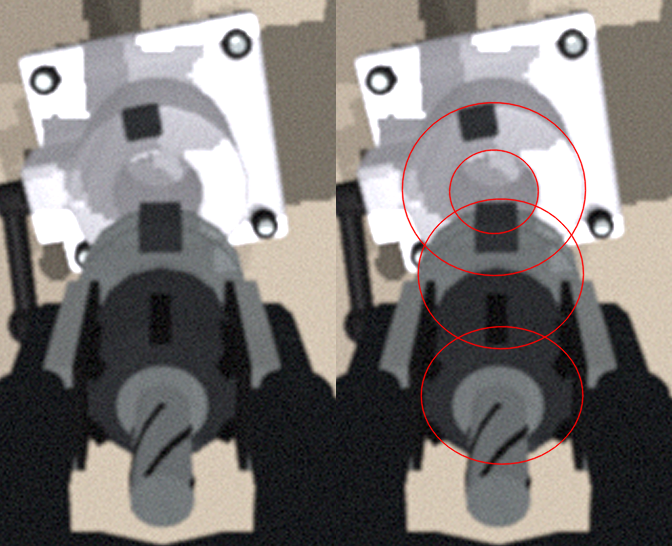

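Request:
send_rows:
  targets:
    - {"tx":-0.001,"ty":-0.002,"tz":0,"yaw":0,"hand":1}
    - {"tx":-0.001,"ty":-0.002,"tz":0.01,"yaw":0,"hand":1}
    - {"tx":-0.001,"ty":-0.002,"tz":0.02,"yaw":0,"hand":1}
    - {"tx":-0.001,"ty":-0.002,"tz":0.03,"yaw":0,"hand":1}
    - {"tx":-0.001,"ty":-0.002,"tz":0.04,"yaw":0,"hand":1}
    - {"tx":-0.001,"ty":-0.002,"tz":0.048,"yaw":0,"hand":1}
    - {"tx":-0.001,"ty":-0.002,"tz":0.053,"yaw":0,"hand":1}
    - {"tx":-0.001,"ty":-0.002,"tz":0.053,"yaw":0,"hand":1}
    - {"tx":-0.001,"ty":-0.002,"tz":0.053,"yaw":0,"hand":1}

```text
time_s: 24.35
ee_pos: [0.4936, 0.0875, 0.0924]
ee_rot: [2.22, 2.223, 0.0]
force: [-0.8, 0.1, -2.3]
gripper_width: 0.332
```

Request:
send_rows:
  targets:
    - {"tx":0,"ty":0,"tz":0.001,"yaw":0,"hand":1}
    - {"tx":0,"ty":0,"tz":0.002,"yaw":0,"hand":1}
    - {"tx":0,"ty":0,"tz":0.003,"yaw":0,"hand":1}
    - {"tx":0,"ty":0,"tz":0.004,"yaw":0,"hand":1}

```text
time_s: 24.75
ee_pos: [0.4934, 0.0875, 0.0884]
ee_rot: [2.22, 2.223, 0.0]
force: [-0.6, 0.3, -3.7]
gripper_width: 0.329
```

Past the 7 mm key height without contact. Continuing.

Request:
send_rows:
  targets:
    - {"tx":0,"ty":0,"tz":0.001,"yaw":0,"hand":1}
    - {"tx":0,"ty":0,"tz":0.002,"yaw":0,"hand":1}
    - {"tx":0,"ty":0,"tz":0.003,"yaw":0,"hand":1}
    - {"tx":0,"ty":0,"tz":0.004,"yaw":0,"hand":1}
    - {"tx":0,"ty":0,"tz":0.005,"yaw":0,"hand":1}

```text
time_s: 25.25
ee_pos: [0.4934, 0.0875, 0.0838]
ee_rot: [2.22, 2.223, -0.0]
force: [-3.8, -0.8, 8.3]
gripper_width: 0.332
```

Request:
send_rows:
  targets:
    - {"tx":0,"ty":0,"tz":0,"yaw":0,"hand":0.55}
    - {"tx":0,"ty":0,"tz":0,"yaw":0,"hand":0.3}
    - {"tx":0,"ty":0,"tz":0,"yaw":0,"hand":0}
    - {"tx":0,"ty":0,"tz":0,"yaw":0,"hand":0}
    - {"tx":0,"ty":0,"tz":0,"yaw":0,"hand":0}
    - {"tx":0,"ty":0,"tz":-0.03,"yaw":0,"hand":0}
    - {"tx":0,"ty":0,"tz":-0.075,"yaw":0,"hand":0}
    - {"tx":0,"ty":0,"tz":-0.12,"yaw":0,"hand":0}
    - {"tx":0,"ty":0,"tz":-0.145,"yaw":0,"hand":0}
    - {"tx":0,"ty":0,"tz":-0.145,"yaw":0,"hand":0}
    - {"tx":0,"ty":0,"tz":-0.145,"yaw":0,"hand":0}

```text
time_s: 26.35
ee_pos: [0.4931, 0.0875, 0.2282]
ee_rot: [2.22, 2.223, 0.0]
force: [-0.3, -0.2, -0.7]
gripper_width: 0.999
```

```bash
python3 - <<'E'
from h import *
x,y=.495,.087
snap('w18',[(x,y,.066,.031),(x,y,.116,.015),(x,y,.080,.021)],(240,150,400,350),2.5)
plan([.522,-.3264,.226])
E
```

```text
tcp [0.4931 0.0875 0.2282] tilt [ 3.e-04 -0.e+00 -1.e+00] qv 0.036 F [-0.3 -0.2 -0.7] w 84.9
t 26.4 pos [0.4925 0.0874 0.2272] ang 1.572 tilt [-2.1e-03 -4.0e-04 -1.0e+00] | SHIFT [-0.4138  0.029   0.0013] yaw 0.0012
```

View pics/w18o.png

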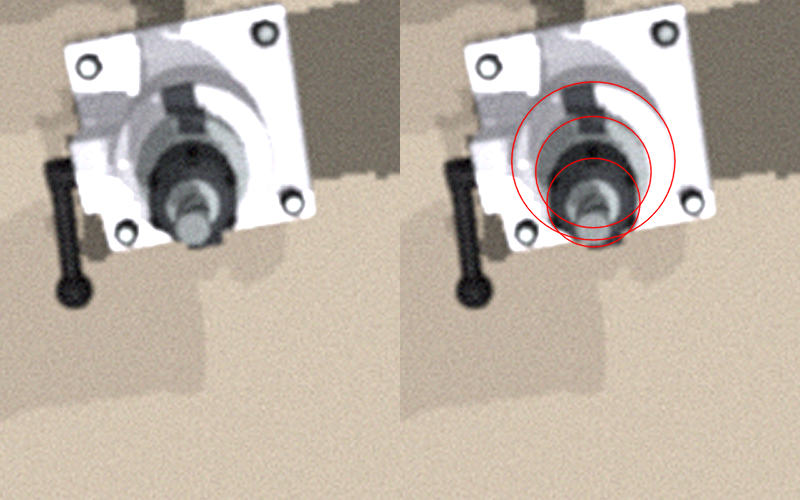

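End mill is upright in the fixture. Back to the stand for the drill chuck.

Request:
send_rows:
  targets:
    - {"tx":-0.04,"ty":0.003,"tz":0,"yaw":0,"hand":0}
    - {"tx":-0.085,"ty":0.006,"tz":0,"yaw":0,"hand":0}
    - {"tx":-0.13,"ty":0.009,"tz":0,"yaw":0,"hand":0}
    - {"tx":-0.175,"ty":0.012,"tz":0,"yaw":0,"hand":0}
    - {"tx":-0.22,"ty":0.015,"tz":0,"yaw":0,"hand":0}
    - {"tx":-0.265,"ty":0.019,"tz":0,"yaw":0,"hand":0}
    - {"tx":-0.31,"ty":0.022,"tz":0,"yaw":0,"hand":0}
    - {"tx":-0.355,"ty":0.025,"tz":0,"yaw":0,"hand":0}
    - {"tx":-0.395,"ty":0.028,"tz":0,"yaw":0,"hand":0}
    - {"tx":-0.414,"ty":0.029,"tz":0.03,"yaw":0,"hand":0}
    - {"tx":-0.414,"ty":0.029,"tz":0.05,"yaw":0,"hand":0}
    - {"tx":-0.414,"ty":0.029,"tz":0.05,"yaw":0,"hand":0}

```text
time_s: 27.6
ee_pos: [0.5201, -0.3256, 0.1727]
ee_rot: [-2.214, -2.213, 0.004]
force: [-0.4, 1.0, -0.5]
gripper_width: 1.001
```

Request:
send_rows:
  targets:
    - {"tx":0,"ty":0,"tz":0,"yaw":0,"hand":0}
    - {"tx":0,"ty":0,"tz":0,"yaw":0,"hand":0}
    - {"tx":0,"ty":0,"tz":0,"yaw":0,"hand":0}

```text
time_s: 27.9
ee_pos: [0.5235, -0.3262, 0.1796]
ee_rot: [2.218, 2.222, 0.001]
force: [0.2, 0.5, -0.1]
gripper_width: 1.002
```

```bash
python3 - <<'E'
from h import *
x,y=.522,-.3264
snap('w19',[(x,y,.06,.026),(x,y,.108,.018),(x,y,.074,.021)],(240,150,400,350),2.5)
plan([.522,-.3264,.0756])
E
```

```text
tcp [ 0.5235 -0.3262  0.1796] tilt [ 0.0019 -0.0013 -1.    ] qv 0.002 F [ 0.2  0.5 -0.1] w 85.2
t 27.95 pos [ 0.5234 -0.3263  0.1796] ang 1.5728 tilt [ 0.0018 -0.0013 -1.    ] | SHIFT [ 0.     -0.0016  0.1039] yaw 0.002
```

View pics/w19o.png

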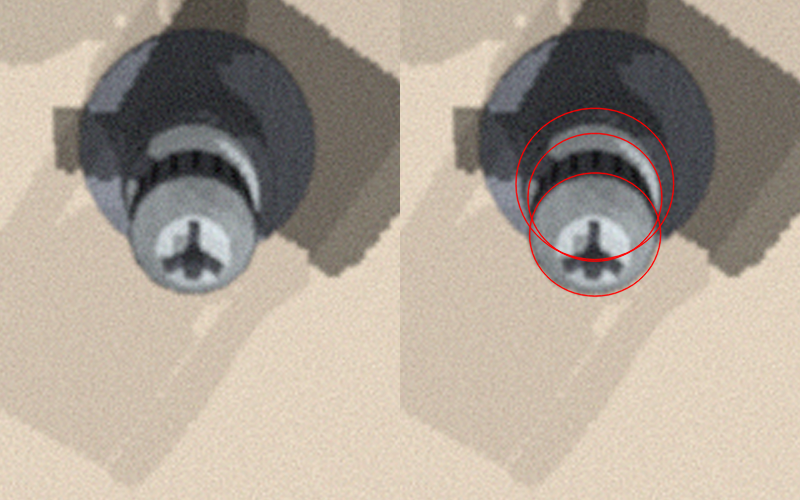

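The chuck is where I left it, and the sleeve circle fits. Descend and grip.

Request:
send_rows:
  targets:
    - {"tx":0,"ty":-0.0015,"tz":0.03,"yaw":0,"hand":0}
    - {"tx":0,"ty":-0.0015,"tz":0.06,"yaw":0,"hand":0}
    - {"tx":0,"ty":-0.0015,"tz":0.09,"yaw":0,"hand":0}
    - {"tx":0,"ty":-0.0015,"tz":0.104,"yaw":0,"hand":0}
    - {"tx":0,"ty":-0.0015,"tz":0.104,"yaw":0,"hand":0.2}
    - {"tx":0,"ty":-0.0015,"tz":0.104,"yaw":0,"hand":0.4}
    - {"tx":0,"ty":-0.0015,"tz":0.104,"yaw":0,"hand":0.55}
    - {"tx":0,"ty":-0.0015,"tz":0.104,"yaw":0,"hand":0.55}
    - {"tx":0,"ty":-0.0015,"tz":0.104,"yaw":0,"hand":0.7}
    - {"tx":0,"ty":-0.0015,"tz":0.104,"yaw":0,"hand":1}
    - {"tx":0,"ty":-0.0015,"tz":0.104,"yaw":0,"hand":1}
    - {"tx":0,"ty":-0.0015,"tz":0.104,"yaw":0,"hand":1}

```text
time_s: 29.15
ee_pos: [0.5221, -0.3266, 0.076]
ee_rot: [2.219, 2.221, 0.002]
force: [-0.6, 2.2, 6.3]
gripper_width: 0.406
```

Request:
send_rows:
  targets:
    - {"tx":0,"ty":0,"tz":0,"yaw":0,"hand":1}
    - {"tx":0,"ty":0,"tz":0,"yaw":0,"hand":1}
    - {"tx":0,"ty":0,"tz":0,"yaw":0,"hand":1}

```text
time_s: 29.45
ee_pos: [0.5221, -0.3265, 0.0761]
ee_rot: [2.219, 2.221, 0.002]
force: [-0.6, 2.7, 6.9]
gripper_width: 0.406
```

Request:
send_rows:
  targets:
    - {"tx":0,"ty":0,"tz":-0.01,"yaw":0,"hand":1}
    - {"tx":0,"ty":0,"tz":-0.025,"yaw":0,"hand":1}
    - {"tx":0,"ty":0,"tz":-0.05,"yaw":0,"hand":1}
    - {"tx":0,"ty":0,"tz":-0.09,"yaw":0,"hand":1}
    - {"tx":0,"ty":0,"tz":-0.13,"yaw":0,"hand":1}
    - {"tx":0,"ty":0,"tz":-0.165,"yaw":0,"hand":1}
    - {"tx":0,"ty":0,"tz":-0.18,"yaw":0,"hand":1}
    - {"tx":0,"ty":0,"tz":-0.18,"yaw":0,"hand":1}
    - {"tx":0,"ty":0,"tz":-0.18,"yaw":0,"hand":1}

```text
time_s: 30.35
ee_pos: [0.5206, -0.3262, 0.2533]
ee_rot: [-2.219, -2.221, 0.001]
force: [-0.1, -1.0, -5.2]
gripper_width: 0.402
```

```bash
python3 - <<'E'
from h import *
plan([.4405,.3222,.256]); print(arm.sense()['gripper_width'],arm.sense()['force'])
E
```

```text
t 30.35 pos [ 0.5206 -0.3262  0.2533] ang 1.5719 tilt [-1.8e-03  9.0e-04 -1.0e+00] | SHIFT [ 0.6484 -0.0794 -0.002 ] yaw 0.0011
0.402427795449257 [-0.12999139 -0.98009121 -5.17836503]
```

Request:
send_rows:
  targets:
    - {"tx":0.03,"ty":-0.004,"tz":0,"yaw":0,"hand":1}
    - {"tx":0.07,"ty":-0.009,"tz":0,"yaw":0,"hand":1}
    - {"tx":0.11,"ty":-0.014,"tz":0,"yaw":0,"hand":1}
    - {"tx":0.15,"ty":-0.019,"tz":0,"yaw":0,"hand":1}
    - {"tx":0.19,"ty":-0.023,"tz":0,"yaw":0,"hand":1}
    - {"tx":0.23,"ty":-0.028,"tz":0,"yaw":0,"hand":1}
    - {"tx":0.27,"ty":-0.033,"tz":0,"yaw":0,"hand":1}
    - {"tx":0.31,"ty":-0.038,"tz":0,"yaw":0,"hand":1}
    - {"tx":0.34,"ty":-0.042,"tz":0,"yaw":0,"hand":1}
    - {"tx":0.36,"ty":-0.044,"tz":0,"yaw":0,"hand":1}

```text
time_s: 31.35
ee_pos: [0.475, 0.0354, 0.2522]
ee_rot: [-2.216, -2.222, 0.005]
force: [0.9, -0.5, -3.5]
gripper_width: 0.399
```

Request:
send_rows:
  targets:
    - {"tx":0.03,"ty":-0.004,"tz":0,"yaw":0,"hand":1}
    - {"tx":0.07,"ty":-0.009,"tz":0,"yaw":0,"hand":1}
    - {"tx":0.11,"ty":-0.014,"tz":0,"yaw":0,"hand":1}
    - {"tx":0.15,"ty":-0.019,"tz":0,"yaw":0,"hand":1}
    - {"tx":0.19,"ty":-0.023,"tz":0,"yaw":0,"hand":1}
    - {"tx":0.23,"ty":-0.028,"tz":0,"yaw":0,"hand":1}
    - {"tx":0.26,"ty":-0.032,"tz":0,"yaw":0,"hand":1}
    - {"tx":0.28,"ty":-0.035,"tz":0,"yaw":0,"hand":1}
    - {"tx":0.288,"ty":-0.036,"tz":0.03,"yaw":0,"hand":1}
    - {"tx":0.288,"ty":-0.036,"tz":0.07,"yaw":0,"hand":1}
    - {"tx":0.288,"ty":-0.036,"tz":0.08,"yaw":0,"hand":1}
    - {"tx":0.288,"ty":-0.036,"tz":0.08,"yaw":0,"hand":1}

```text
time_s: 32.55
ee_pos: [0.439, 0.3201, 0.1715]
ee_rot: [-2.219, -2.222, 0.011]
force: [-1.0, 0.2, -3.0]
gripper_width: 0.4
```

Request:
send_rows:
  targets:
    - {"tx":0,"ty":0,"tz":0,"yaw":0,"hand":1}
    - {"tx":0,"ty":0,"tz":0,"yaw":0,"hand":1}
    - {"tx":0,"ty":0,"tz":0,"yaw":0,"hand":1}

```text
time_s: 32.85
ee_pos: [0.4414, 0.3217, 0.1759]
ee_rot: [2.22, 2.222, 0.005]
force: [-0.4, -0.0, -3.2]
gripper_width: 0.402
```

```bash
python3 - <<'E'
from h import *
t=arm.sense()['ee_pos']
x,y=.4405,.3222
snap('w20',[(x,y,.056,.015),(x,y,.056,.028),(t[0],t[1],t[2]+.0319,.018),(t[0],t[1],t[2]-.0161,.021)],(240,150,400,410),2.1,1.8)
plan([.4405,.3222,.0721])
E
```

```text
tcp [0.4414 0.3217 0.1759] tilt [ 0.0027  0.0017 -1.    ] qv 0.009 F [-0.4 -0.  -3.2] w 34.1
t 32.9 pos [0.4412 0.3216 0.1757] ang 1.5716 tilt [ 0.0022  0.0015 -1.    ] | SHIFT [ 0.0004 -0.001   0.1036] yaw 0.0008
```

View pics/w20o.png

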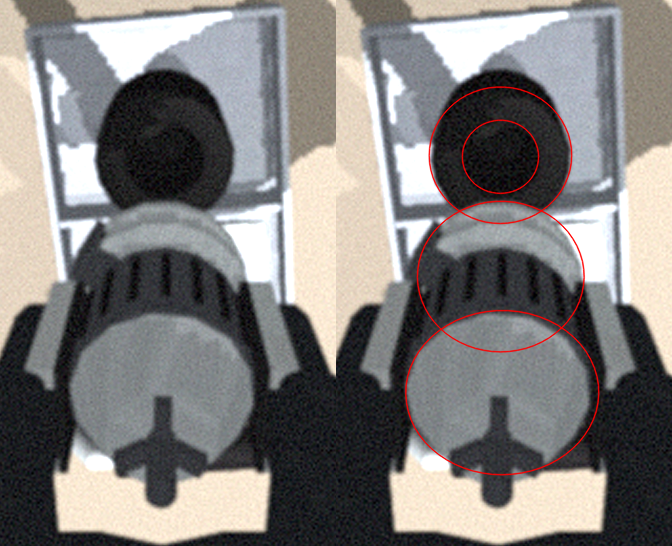

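Request:
send_rows:
  targets:
    - {"tx":0.0005,"ty":-0.001,"tz":0.02,"yaw":0,"hand":1}
    - {"tx":0.0005,"ty":-0.001,"tz":0.035,"yaw":0,"hand":1}
    - {"tx":0.0005,"ty":-0.001,"tz":0.045,"yaw":0,"hand":1}
    - {"tx":0.0005,"ty":-0.001,"tz":0.055,"yaw":0,"hand":1}
    - {"tx":0.0005,"ty":-0.001,"tz":0.065,"yaw":0,"hand":1}
    - {"tx":0.0005,"ty":-0.001,"tz":0.075,"yaw":0,"hand":1}
    - {"tx":0.0005,"ty":-0.001,"tz":0.085,"yaw":0,"hand":1}
    - {"tx":0.0005,"ty":-0.001,"tz":0.094,"yaw":0,"hand":1}
    - {"tx":0.0005,"ty":-0.001,"tz":0.098,"yaw":0,"hand":1}
    - {"tx":0.0005,"ty":-0.001,"tz":0.098,"yaw":0,"hand":1}
    - {"tx":0.0005,"ty":-0.001,"tz":0.098,"yaw":0,"hand":1}

```text
time_s: 34.0
ee_pos: [0.4399, 0.3221, 0.0765]
ee_rot: [2.22, 2.223, 0.001]
force: [0.7, 0.3, -4.1]
gripper_width: 0.402
```

Request:
send_rows:
  targets:
    - {"tx":0,"ty":0,"tz":0.001,"yaw":0,"hand":1}
    - {"tx":0,"ty":0,"tz":0.002,"yaw":0,"hand":1}
    - {"tx":0,"ty":0,"tz":0.003,"yaw":0,"hand":1}
    - {"tx":0,"ty":0,"tz":0.004,"yaw":0,"hand":1}
    - {"tx":0,"ty":0,"tz":0.005,"yaw":0,"hand":1}

```text
time_s: 34.5
ee_pos: [0.4405, 0.3224, 0.0721]
ee_rot: [2.219, 2.222, 0.004]
force: [1.1, -0.3, 7.2]
gripper_width: 0.405
```

Seated at the expected height with contact force. Release and retreat.

Request:
send_rows:
  targets:
    - {"tx":0,"ty":0,"tz":0,"yaw":0,"hand":0.5}
    - {"tx":0,"ty":0,"tz":0,"yaw":0,"hand":0.3}
    - {"tx":0,"ty":0,"tz":0,"yaw":0,"hand":0}
    - {"tx":0,"ty":0,"tz":0,"yaw":0,"hand":0}
    - {"tx":0,"ty":0,"tz":0,"yaw":0,"hand":0}
    - {"tx":0,"ty":0,"tz":-0.03,"yaw":0,"hand":0}
    - {"tx":0,"ty":0,"tz":-0.075,"yaw":0,"hand":0}
    - {"tx":0,"ty":0,"tz":-0.12,"yaw":0,"hand":0}
    - {"tx":0,"ty":0,"tz":-0.155,"yaw":0,"hand":0}
    - {"tx":0,"ty":0,"tz":-0.155,"yaw":0,"hand":0}
    - {"tx":0,"ty":0,"tz":-0.155,"yaw":0,"hand":0}
    - {"tx":0,"ty":0,"tz":-0.155,"yaw":0,"hand":0}

```text
time_s: 35.7
ee_pos: [0.4388, 0.3214, 0.2249]
ee_rot: [-2.22, -2.222, 0.005]
force: [0.7, -0.9, -0.7]
gripper_width: 1.0
```

```bash
python3 - <<'E'
from h import *
x,y=.4405,.3222
snap('w21',[(x,y,.056,.028),(x,y,.104,.018),(x,y,.07,.021)],(240,150,400,350),2.5)
im=arm.capture('scene'); cv2.imwrite('pics/scene2.png',im[:,:,::-1])
for n in ['jar','spanner','caliper','drillchuck','facemill','endmill']:
    for e in arm.landmark_of('scene',n)[:1]: print(n,e['score'],np.round(e['uv'],1))
E
```

```text
tcp [0.4388 0.3214 0.2249] tilt [-0.0024 -0.0017 -1.    ] qv 0.011 F [ 0.7 -0.9 -0.7] w 85.0
jar 0.8 [493.8 332. ]
spanner 0.71 [429.  305.4]
caliper 0.72 [243.3 174.7]
drillchuck 0.65 [431.8 292.4]
facemill 0.68 [306.5 216.7]
endmill 0.61 [352.9 245.2]
```

View pics/w21o.png

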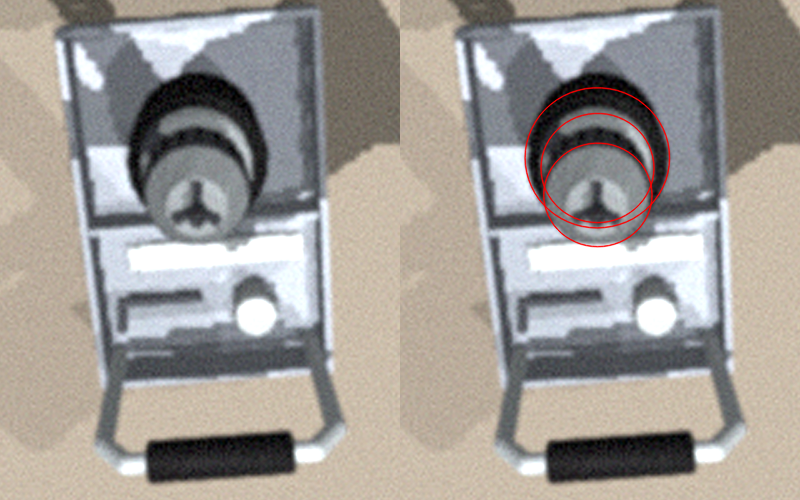

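View pics/scene2.png

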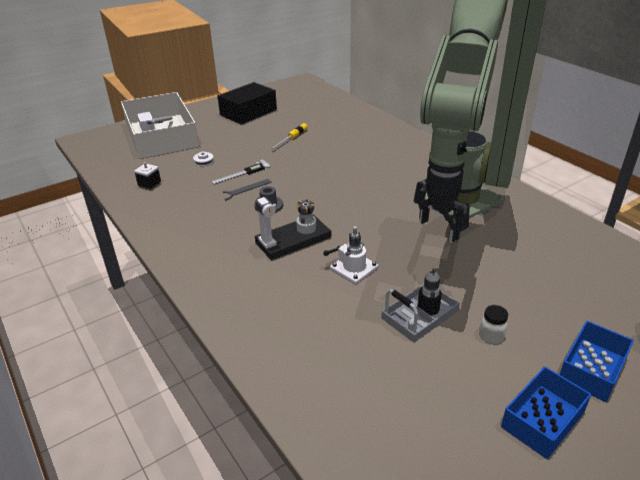

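The scene picture shows the face mill in the presetter (306,216), the end mill in the fixture (355,245) and the drill chuck in the caddy (431,290), all upright. The jar, spanner and caliper are at their starting pixels; the network's spanner hit at (429,305) is a false one on the caddy. Handing in.

```bash
python3 -c "
from station import arm
print(arm.job_done()); print(arm.sense()['time_s'])"
```

```text
the job is handed in; nothing more can be done
None
the job is handed in; nothing more can be done
```

The job is handed in. All three holders are at their next stations: the drill chuck is in the caddy (moved by way of the stand), the face mill in the presetter and the end mill in the tightening fixture. It took about 36 s of the 109 s allowed.

**Seating:** each holder touched down at its expected rim height to within about 0.5 mm. The upward contact force after touchdown was 5 to 8 N. The close-up wrist pictures after each release showed all three upright and close to their socket axes. The gripper ended open, about 0.15 m above the release height in the caddy.

**Bystanders:** the last scene picture shows the jar, spanner and caliper where they started, judged by eye; I did not measure how far they moved.

**Checks that disagreed:**
- **Spanner:** in that last picture the network put it on the caddy, a false report. The picture shows it in its starting place.
- **Presetter socket:** my first estimate was about 4 mm too low in x, because I took the visible outer wall for the rim. I corrected it before inserting the face mill.
- **Stand approach:** I entered one sideways shift with the wrong sign. I corrected it in the air before the chuck went down.

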